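# Hang the caddies on the utensil rail and put the muddlers away

## Task

Set up the bar corner: first hang both caddies on the upper bar of the utensil rail by sliding their open C hooks level onto it and letting them down so that they hang securely, while the muddlers are still in the drying rack. Then put every muddler from the drying rack end-down into a cell of its caddy, right to the bottom: long ones in the deep caddy, short ones in the shallow one. Leave the mug, salt shaker and pepper mill alone.

Things in the scene. Friction and masses are not known exactly. Their poses are not given: they have to be found in the camera images.
- utensil_rail: Fixed freestanding steel rail on two posts (at y = -120 and +120 mm, up to 107 mm high) with small feet. Origin on the worktop under the middle of the rail, x away from the robot, y along the rail, z up. Below the rail is only the rest bar and, farther back, a low tie bar (z = 12 mm).
- rail_mid (a point): Middle of the upper bar's axis, at z = 100 mm over the rail's origin. The bar is 10 mm in diameter, runs along y and is free from y = -115 to +115 mm; caddies hang here, hook gap coming from the robot's side.
- rest_bar (a point): Middle of the lower bar's axis (10 mm in diameter, along y), 11.5 mm nearer the robot and 36 mm lower than the upper bar's. The back of a hung caddy leans on it; it stops a caddy when its hook is centred on the rail (to 1 mm).
- caddy_deep: The deep, three-cell plastic caddy. Origin: centre of its underside, z up. Outside 30 (x) x 72 (y) mm, rim at z = 84 mm. A row of 20 mm square cells, open at the top, floor 4 mm up, centred at x = 0, y = -23, 0 and +23 mm. Grip tab on top, C hook on its back (+x) side. 0.2 kg. Starts standing upright in front of the rail, hook turned roughly to it.
- deep_tab (a point): Grip point of the deep caddy's flat upright tab, 30 mm above the rim, at caddy x = +14, y = 0, z = 114 mm; axes as the caddy's. The tab is 8 mm thick (x), 30 mm wide (y) and rises from the rim to 20 mm above this point.
- deep_hook (a point): Centre of the deep caddy's C hook, at caddy x = +31, y = 0, z = 68 mm; axes as the caddy's. Steel strip 28 mm wide (y), inner diameter 26, outer 32 mm, top level with the rim; its gap, 17 mm high, opens level to +x. Slid on and let down, it hangs with this point 8 mm below the rail's axis.
- caddy_shallow: The shallow, three-cell plastic caddy. Origin: centre of its underside, z up. Outside 30 (x) x 72 (y) mm, rim at z = 54 mm. A row of 20 mm square cells, open at the top, floor 4 mm up, centred at x = 0, y = -23, 0 and +23 mm. Grip tab on top, C hook on its back (+x) side. 0.2 kg. Starts standing upright in front of the rail, hook turned roughly to it.
- shallow_tab (a point): Grip point of the shallow caddy's flat upright tab, 30 mm above the rim, at caddy x = +14, y = 0, z = 84 mm; axes as the caddy's. The tab is 8 mm thick (x), 30 mm wide (y) and rises from the rim to 20 mm above this point.
- shallow_hook (a point): Centre of the shallow caddy's C hook, at caddy x = +31, y = 0, z = 38 mm; axes as the caddy's. Steel strip 28 mm wide (y), inner diameter 26, outer 32 mm, top level with the rim; its gap, 17 mm high, opens level to +x. Slid on and let down, it hangs with this point 8 mm below the rail's axis.
- drying_rack: Loose wooden block (0.9 kg, not fastened), 46 mm (x) by 290 mm (y) by 50 mm high, origin at the centre of its underside, z up, with six round wells 14.5 mm wide and 44 mm deep in a row along y: at y = -125, -75, -25, 25, 75 and 125 mm. The muddlers stand in them.
- long_1: Plain round wooden stick (muddler) of the long kind, 12 mm in diameter, 130 mm long, 30 g. Origin at the centre of its lower end, z along the stick upwards. Starts upright in one of the six wells of the drying rack (any well; may be absent).
- long_2: Plain round wooden stick (muddler) of the long kind, 12 mm in diameter, 130 mm long, 30 g. Origin at the centre of its lower end, z along the stick upwards. Starts upright in one of the six wells of the drying rack (any well; may be absent).
- long_3: Plain round wooden stick (muddler) of the long kind, 12 mm in diameter, 130 mm long, 30 g. Origin at the centre of its lower end, z along the stick upwards. Starts upright in one of the six wells of the drying rack (any well; may be absent).
- short_1: Plain round wooden stick (muddler) of the short kind, 12 mm in diameter, 100 mm long, 30 g. Origin at the centre of its lower end, z along the stick upwards. Starts upright in one of the six wells of the drying rack (any well; may be absent).
- short_2: Plain round wooden stick (muddler) of the short kind, 12 mm in diameter, 100 mm long, 30 g. Origin at the centre of its lower end, z along the stick upwards. Starts upright in one of the six wells of the drying rack (any well; may be absent).
- short_3: Plain round wooden stick (muddler) of the short kind, 12 mm in diameter, 100 mm long, 30 g. Origin at the centre of its lower end, z along the stick upwards. Starts upright in one of the six wells of the drying rack (any well; may be absent).
- tea_mug: White mug with handle, 101 mm high, at the right of the work, origin at the centre of its underside. Bystander: not to be moved.
- salt_shaker: Salt shaker, 44 mm wide, 90 mm high, behind the rail, origin at the centre of its underside. Bystander: not to be moved.
- pepper_mill: Dark wooden pepper mill, 58 mm wide, 170 mm high, behind the rail, origin at the centre of its underside. Bystander: not to be moved.

How it is judged (in metres and radians):
On the way:
1. both caddies hang on the rail by their hooks, released, while all muddlers still stand in the drying rack (x of deep_hook in the frame of utensil_rail between -0.009 and 0.009 m and z of deep_hook in the frame of utensil_rail between 0.087 and 0.097 m and y of deep_hook in the frame of utensil_rail between -0.11 and 0.11 m and angle between each of caddy_deep, caddy_shallow's own z axis and vertical below 0.2 rad and linear speed of each of caddy_deep, caddy_shallow below 0.03 m/s and contact force between each of caddy_deep, caddy_shallow and the fingers below 0.2 N and x of shallow_hook in the frame of utensil_rail between -0.009 and 0.009 m and z of shallow_hook in the frame of utensil_rail between 0.087 and 0.097 m and y of shallow_hook in the frame of utensil_rail between -0.11 and 0.11 m and z of each of long_1, long_2, long_3, short_1, short_2, short_3 in the frame of drying_rack below 0.02 m and x of long_1 in the frame of drying_rack between -0.02 and 0.02 m and x of long_2 in the frame of drying_rack between -0.02 and 0.02 m and x of long_3 in the frame of drying_rack between -0.02 and 0.02 m and x of short_1 in the frame of drying_rack between -0.02 and 0.02 m and x of short_2 in the frame of drying_rack between -0.02 and 0.02 m and x of short_3 in the frame of drying_rack between -0.02 and 0.02 m), for 0.2 s.
At the end, for the whole second after the job is handed in: Both caddies hang: hook centre 3-13 mm below the rail axis, within 9 mm fore and aft, between the posts, upright within 0.2 rad, released, at rest. Long muddlers in the deep, short in the shallow caddy: lower end in a cell, within 12 mm of the underside, lean under 0.45 rad, at rest (x of deep_hook in the frame of utensil_rail between -0.009 and 0.009 m and z of deep_hook in the frame of utensil_rail between 0.087 and 0.097 m and y of deep_hook in the frame of utensil_rail between -0.11 and 0.11 m and angle between each of caddy_deep, caddy_shallow's own z axis and vertical below 0.2 rad and linear speed of each of caddy_deep, caddy_shallow, long_1, long_2, long_3, short_1, short_2, short_3 below 0.03 m/s and contact force between each of caddy_deep, caddy_shallow and the fingers below 0.2 N and x of shallow_hook in the frame of utensil_rail between -0.009 and 0.009 m and z of shallow_hook in the frame of utensil_rail between 0.087 and 0.097 m and y of shallow_hook in the frame of utensil_rail between -0.11 and 0.11 m and x of long_1 in the frame of caddy_deep between -0.01 and 0.01 m and y of long_1 in the frame of caddy_deep between -0.0345 and 0.0345 m and z of long_1 in the frame of caddy_deep between 0 and 0.012 m and angle between each of long_1, long_2, long_3, short_1, short_2, short_3's own z axis and vertical below 0.45 rad and x of long_2 in the frame of caddy_deep between -0.01 and 0.01 m and y of long_2 in the frame of caddy_deep between -0.0345 and 0.0345 m and z of long_2 in the frame of caddy_deep between 0 and 0.012 m and x of long_3 in the frame of caddy_deep between -0.01 and 0.01 m and y of long_3 in the frame of caddy_deep between -0.0345 and 0.0345 m and z of long_3 in the frame of caddy_deep between 0 and 0.012 m and x of short_1 in the frame of caddy_shallow between -0.01 and 0.01 m and y of short_1 in the frame of caddy_shallow between -0.0345 and 0.0345 m and z of short_1 in the frame of caddy_shallow between 0 and 0.012 m and x of short_2 in the frame of caddy_shallow between -0.01 and 0.01 m and y of short_2 in the frame of caddy_shallow between -0.0345 and 0.0345 m and z of short_2 in the frame of caddy_shallow between 0 and 0.012 m and x of short_3 in the frame of caddy_shallow between -0.01 and 0.01 m and y of short_3 in the frame of caddy_shallow between -0.0345 and 0.0345 m and z of short_3 in the frame of caddy_shallow between 0 and 0.012 m); the robot touches nothing.
It fails at once if the mug, salt shaker or pepper mill is moved more than 3 cm (distance of any of tea_mug, salt_shaker, pepper_mill from where it was at the start of the episode above 0.03 m).
Of long_1, long_2, long_3, short_1, short_2, short_3 only 4 to 6 are there at a start; the rules pass over those that are not, and their reading is None.
At some moment in a run one of drying_rack may be knocked a few centimetres aside while the robot is not near it.
It also fails if it takes over 208 s, if anything falls off the work surface, if the arm or the gripper's body presses on something with over 40 N, if the wrist force passes 120 N, or if a joint passes its speed limit or range.

## Robot

A 6-joint arm with a two-finger parallel gripper is mounted at the origin on a cart in front of the work surface, level with it; the furniture and walls round the work are solid. World frame = base frame: x ahead of the robot, y to its left, z up, the work surface at z = 0. Lengths are in mm, angles in rad, forces in N, time in s.
With the tool pointing down it reaches from about 350 to 875 mm from the base axis. Payload 4.2 kg.
Tool frame: the origin (TCP) lies at the very end of the fingers, on their centre line; the grasp point (between the pads) lies 19 mm behind it (manip.grip_depth is the distance from the TCP to the grasp point, in mm); z points along the fingers, y is the line along which they close (so a half turn about z gives the same grasp; the last joint's range is limited). The gripper opens to 85 mm and grips with 20 to 120 N. Pads are 22 mm wide; open, the fingers measure 114 mm over their backs; the gripper's body (76 mm by 85 mm) begins 54 mm behind the grasp point. The pads swing forward as they close: fully open they stand 13 mm farther back than shut.
Start: joints at [1.444, 0.385, 0.008, 0, -1.194, -0.259], TCP at [235.155, 579.052, 231.312] pointing down, gripper open.
Joint ranges: [-3.14, 3.14], [-1.21, 2.06], [-1.07, 1.41], [-3.16, 2.05], [-2.99, -0.16], [-3.1, 3.1]. Speed limits (rad/s): [2.79, 2.79, 3.14, 3.14, 3.14, 3.14].

## Interface

Orientations are given as a unit quaternion [x, y, z, w].
In Python, from plant import manip gives the robot as it stands.
- The arm moves only by the tool play_rows, never from a script. Its argument "series" is a list of rows, each a list of 6 numbers: the shift along the tool's x, y, z normalised to -1 to 1, where 1 is 0.05 m, then the turn, a rotation vector about the tool's x, y, z normalised to -1 to 1, where 1 is 5 degrees. In form: [[dx, dy, dz, ax, ay, az], ...]. A call has 1 to 20 rows; each row shifts and turns the commanded pose from where the row before left it, along the tool's axes as they then stand; what a row does not reach is not made up. A row lasts 1/8 s, in which the tool goes at most 62.5 mm and 10.7 degrees, less where a joint would pass 70% of its speed; a pose out of reach is approached as far as the arm can. A call with a number of a shift or a turn outside -1 to 1 is refused whole. A call with a gripper value outside its range is refused whole. "grip" is the opening, from 0 (shut) to 1 (fully open), set as the call begins (left out, the last holds). The fingers move at their own pace and stop on an object; the grip force is fixed at half the most. Time passes only in rows, so rows that do not move let the fingers close. It gives the time, the measured TCP pose, the force, the opening and the grip force at its end, in the units of the state.
- manip.get_obs(): the state, without advancing time (a new reading comes with each control period).
- manip.read_camera(name): name is "scene" or "top"; returns the picture (384x512x3 uint8, red, green, blue); there is no depth.
- manip.camera_params(name): a dict with "fovy" (degrees; the focal length in pixels is half the picture's height over the tangent of half this angle, whatever the lens; pixels are square), "cx", "cy" (the principal point, pixels), "R" (3x3) and "t" (3): a world point X has camera coordinates R X + t. Camera axes: x right, y down, z forward; pixel columns grow to the right and rows downward; lengths in mm; the calibration is good to about 2 mm. A picture is of the moment at which its call begins. camera_params takes no time and is no camera call.
- manip.sign_off(): hands the job in; it is judged then, once.
The state is a dict: "clock": time; "joint_pos": joint angles; "dq": joint speeds; "joint_efforts": joint torques, N m; "ee_pos": TCP position; "eef_rot": TCP orientation; "force": force on the tool from outside, world axes, zero at the start; "ft_torque": the same for the moment, N m; "opening": opening from 0.0 (shut) to 1.0 (fully open); "gripper_force": force on a finger pad.
Only numpy, scipy, OpenCV 4.12 (cv2) and the standard library are available. Lean on these libraries where they do the work, as an engineer would, in place of code of your own. Each camera call takes 0.05 s, during which the arm holds its last target. There are 200 camera calls.

## Working session

There is one attempt and no reset: what is moved stays moved. The work goes in short steps, Python scripts to look and compute and a tool call to move; the robot and the scene stay as the last step left them, time stands still between calls to the robot, and variables do not carry over. Pictures are saved under pics/ and viewed, at most 14 in all, crops included, and the job is handed in when it is done.

Besides the shell and the picture viewer there is one more tool, called after "Request:" in YAML: its name, and indented under it one key for each argument. play_rows: Moves the arm, as the interface text tells. Its arguments: {"type":"object","properties":{"series":{"type":"array"},"grip":{"type":"number"}},"required":["series"]}

```bash
ls; mkdir -p pics
python3 - <<'E'
from plant import manip
import cv2
for n in ("scene","top"):
    im=manip.read_camera(n); cv2.imwrite(f"pics/{n}0.png",cv2.resize(im[:,:,::-1],None,fx=1.5,fy=1.5))
    cv2.imwrite(f"/tmp/{n}0.png",im[:,:,::-1])
    print(n,manip.camera_params(n))
print(manip.get_obs(), manip.grip_depth)
E
```

```text
pics
scene {'fovy': 48.81358539422934, 'cx': 253.4774519415291, 'cy': 187.90507257328304, 'R': array([[ 0.90247719, -0.43069548,  0.00602651],
       [-0.2051734 , -0.44213711, -0.87316588],
       [ 0.37873314,  0.78677581, -0.48738591]]), 't': array([-557.75858319,  153.2484883 , 1147.76349078])}
top {'fovy': 44.76709142597123, 'cx': 251.199752023382, 'cy': 189.2557121263107, 'R': array([[-0.01516291, -0.99831001,  0.0561    ],
       [-0.99190778,  0.00794511, -0.12671159],
       [ 0.12605172, -0.05756734, -0.99035194]]), 't': array([-153.15335292,  543.32611338, 1491.18557401])}
{'clock': 0.1, 'joint_pos': array([ 1.44358697e+00,  3.85476352e-01,  6.75820445e-03, -4.53539558e-04,
       -1.19399298e+00, -2.58574897e-01]), 'dq': array([ 0.00010192, -0.00269265,  0.00149424,  0.00132106, -0.00287458,
        0.00169681]), 'joint_efforts': array([-6.35890028e-04, -3.93319523e+01,  1.88931137e+01,  4.19796869e+00,
       -2.56531071e-03,  2.02495215e-06]), 'ee_pos': array([234.97570789, 578.58137571, 230.32853788]), 'eef_rot': array([ 9.81437416e-01, -1.91780178e-01, -1.47486791e-04,  9.69171943e-04]), 'force': array([-0.05641809, -0.18960033,  0.81429752]), 'ft_torque': array([ 0.00169509, -0.01184837, -0.00215861]), 'gripper_force': 0.0, 'opening': 0.9998123219345761} 18.700000000000003
```

View pics/scene0.png

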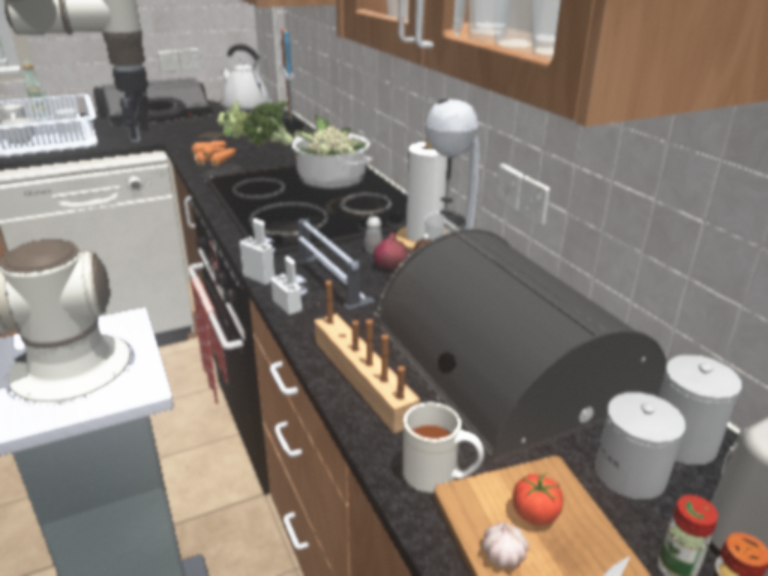

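View pics/top0.png

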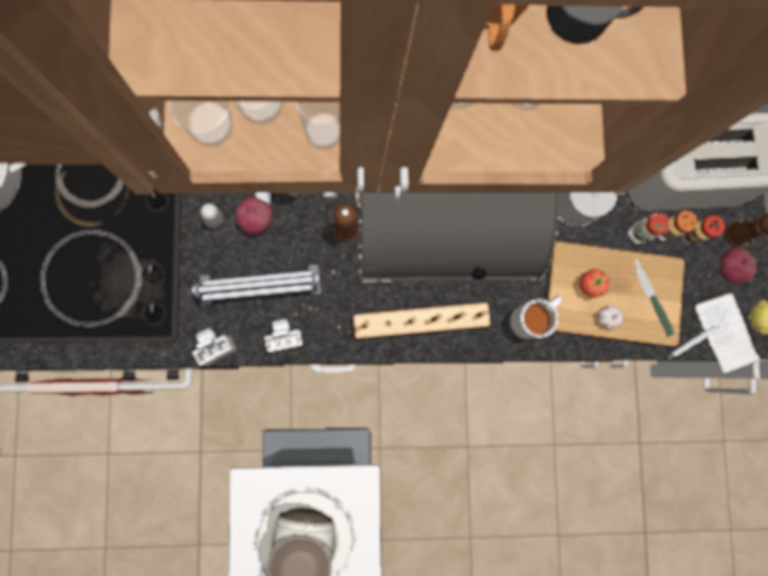

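The scene shows the deep caddy at (257,255) and the shallow one at (287,290). The rail spans (300,225) to (360,300), and the rack has sticks near x=329, 355, 370, 385 and 400. In the top view the rail runs from (200,290) to (318,278), the caddies sit at (212,347) and (283,338), and the rack runs from (355,325) to (490,317). Next I'll zoom in.

```bash
cat > h.py <<'E'
import numpy as np, cv2
from plant import manip
P={n:manip.camera_params(n) for n in("scene","top")}
F={n:192/np.tan(np.radians(P[n]["fovy"])/2) for n in P}
def proj(n,X):
    c=P[n]; q=np.atleast_2d(X)@np.array(c["R"]).T+c["t"]
    return np.c_[c["cx"]+F[n]*q[:,0]/q[:,2], c["cy"]+F[n]*q[:,1]/q[:,2]]
def ray(n,uv):
    c=P[n]; R=np.array(c["R"]); d=R.T@np.array([(uv[0]-c["cx"])/F[n],(uv[1]-c["cy"])/F[n],1])
    return -R.T@c["t"], d/np.linalg.norm(d)
def plane(n,uv,z):
    o,d=ray(n,uv); return o+d*(z-o[2])/d[2]
def tri(us,ut):
    A=np.zeros((3,3));b=np.zeros(3);L=[ray("scene",us),ray("top",ut)]
    for o,d in L:
        M=np.eye(3)-np.outer(d,d);A+=M;b+=M@o
    X=np.linalg.solve(A,b); return X,[np.linalg.norm((np.eye(3)-np.outer(d,d))@(X-o)) for o,d in L]
def crop(im,x0,y0,x1,y1,s,name):
    cv2.imwrite("pics/"+name,cv2.resize(im[y0:y1,x0:x1],None,fx=s,fy=s,interpolation=cv2.INTER_CUBIC))
E
python3 - <<'E'
from h import *
t=cv2.imread("/tmp/top0.png");s=cv2.imread("/tmp/scene0.png")
crop(t,120,170,340,250,3.6,"t1.png"); crop(s,150,135,290,290,3.8,"s1.png")
E
```

```text
(no output)
```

View pics/t1.png

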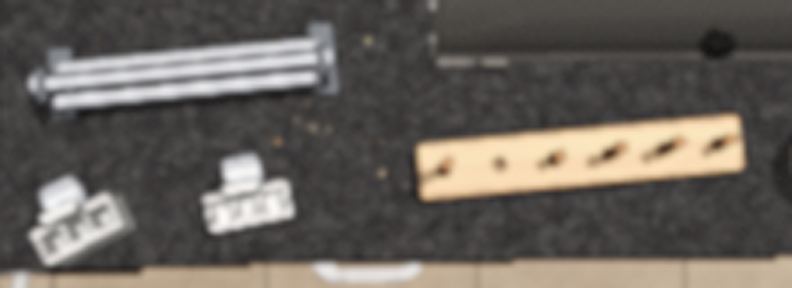

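View pics/s1.png

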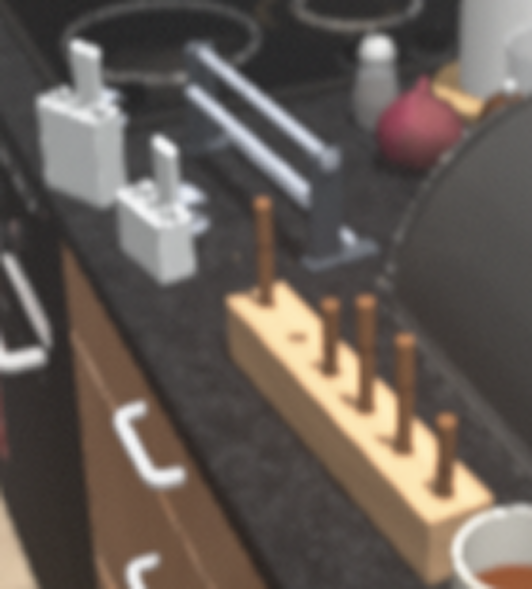

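Five sticks. In well order from +y they are L, empty, S, L, L, S, so three long and two short. The rail shows three bars in the top crop. I'll measure them, the caddies and the rack now.

Run:
```python
from h import *
t=cv2.imread("/tmp/top0.png");s=cv2.imread("/tmp/scene0.png")
for n in P: print(n,"cam",-np.array(P[n]["R"]).T@P[n]["t"])
g=cv2.cvtColor(t,6).astype(int)
for c in (145,170,200): print(c,list(zip(range(176,204),g[176:204,c])))
gs=cv2.cvtColor(s,6).astype(int)
for c in (210,220,228): print(c,list(zip(range(145,200),gs[145:200,c])))
# rack
hsv=cv2.cvtColor(t,40); m=cv2.inRange(hsv,(8,50,120),(28,255,255)); m[:,:225]=0;m[:,335:]=0;m[:195]=0;m[235:]=0
m=cv2.morphologyEx(m,cv2.MORPH_CLOSE,np.ones((7,7)))
c=max(cv2.findContours(m,0,1)[0],key=cv2.contourArea); r=cv2.minAreaRect(c); b=cv2.boxPoints(r)
print("rack px",r,[plane("top",p,50).round(1) for p in b], plane("top",r[0],50))
# caddies
w=cv2.inRange(hsv,(0,0,130),(180,60,255)); w[:205]=0;w[243:]=0;w[:,:125]=0;w[:,205:]=0
for c in cv2.findContours(w,0,1)[0]:
    if cv2.contourArea(c)>30: r=cv2.minAreaRect(c);print("cad",cv2.contourArea(c),r,cv2.boxPoints(r).round(1).tolist())
```

```text
scene cam [  100.11083646 -1075.49981099   696.57644522]
top cam [ 348.64063866  -71.36772839 1554.2361415 ]
145 [(176, np.int64(62)), (177, np.int64(64)), (178, np.int64(63)), (179, np.int64(60)), (180, np.int64(62)), (181, np.int64(61)), (182, np.int64(59)), (183, np.int64(62)), (184, np.int64(63)), (185, np.int64(82)), (186, np.int64(142)), (187, np.int64(196)), (188, np.int64(209)), (189, np.int64(177)), (190, np.int64(175)), (191, np.int64(212)), (192, np.int64(216)), (193, np.int64(177)), (194, np.int64(127)), (195, np.int64(169)), (196, np.int64(219)), (197, np.int64(227)), (198, np.int64(197)), (199, np.int64(125)), (200, np.int64(48)), (201, np.int64(34)), (202, np.int64(49)), (203, np.int64(62))]
170 [(176, np.int64(71)), (177, np.int64(66)), (178, np.int64(65)), (179, np.int64(65)), (180, np.int64(71)), (181, np.int64(73)), (182, np.int64(72)), (183, np.int64(109)), (184, np.int64(174)), (185, np.int64(209)), (186, np.int64(196)), (187, np.int64(161)), (188, np.int64(187)), (189, np.int64(216)), (190, np.int64(201)), (191, np.int64(144)), (192, np.int64(118)), (193, np.int
[... 4418 characters left out ...]
16797, 91.16625213623047), 84.72611236572266) [array([ 476.5, -103.8,   50. ]), array([ 501. , -401.5,   50. ]), array([ 445.7, -404.7,   50. ]), array([ 422.1, -108.3,   50. ])] [ 461.18717007 -253.58290491   50.        ]
cad 381.5 ((139.33120727539062, 229.2738800048828), (20.590641021728516, 26.336870193481445), 61.38954162597656) [[122.80000305175781, 226.5], [146.0, 213.89999389648438], [155.8000030517578, 232.0], [132.6999969482422, 244.60000610351562]]
cad 333.5 ((187.79998779296875, 222.60000610351562), (19.957603454589844, 24.51314353942871), 77.47119140625) [[173.6999969482422, 215.5], [197.60000610351562, 210.1999969482422], [201.89999389648438, 229.6999969482422], [178.0, 235.0]]
```

Run:
```python
from h import *
t=cv2.imread("/tmp/top0.png");s=cv2.imread("/tmp/scene0.png")
a=cv2.resize(t[210:250,122:207],None,fx=9,fy=9,interpolation=2)
b=cv2.resize(s[140:215,155:210],None,fx=3.2,fy=3.2,interpolation=2)
b=cv2.resize(s[143:213,158:208],None,fx=6,fy=6,interpolation=2)
cv2.imwrite("pics/t2.png",a);cv2.imwrite("pics/s2.png",b)
def line(img,pts0,rng,cols):
    g=cv2.cvtColor(img,6).astype(float);out=[]
    for c in cols:
        r0=np.interp(c,*pts0);rr=np.arange(int(round(r0))-2,int(round(r0))+3)
        w=np.clip(g[rr,c]-120,0,None);out.append((c,(w*rr).sum()/w.sum()))
    out=np.array(out);k=np.polyfit(out[:,0],out[:,1],1);print("resid",np.std(out[:,1]-np.polyval(k,out[:,0])));return k
kt=line(t,([145,170,200],[191.6,189.2,186.4]),2,range(140,204))
ks=line(s,([210,220,228],[154,162.5,169.3]),2,range(207,232))
L=[plane("top",(c,np.polyval(kt,c)),100) for c in (140,172,204)]
print(L); d=L[0]-L[2]; print("yaw",np.degrees(np.arctan2(-d[0],d[1])))
for c in (207,219,231):
    X=plane("scene",(c,np.polyval(ks,c)),100); 
    print(X, "x by top at that y",np.interp(X[1],[L[2][1],L[0][1]],[L[2][0],L[0][0]]))
```

```text
resid 0.11551483033715032
resid 0.25210899247331753
[array([528.35927231, 190.09777079, 100.        ]), array([537.07269027,  91.57312216, 100.        ]), array([545.86798132,  -7.87728448, 100.        ])]
yaw 5.054030201190148
[528.10537714 180.48531806 100.        ] x by top at that y 529.209387679337
[537.23625487  92.25008107 100.        ] x by top at that y 537.0128207269427
[545.56779412  11.73916385 100.        ] x by top at that y 544.1331229266995
```

View pics/t2.png

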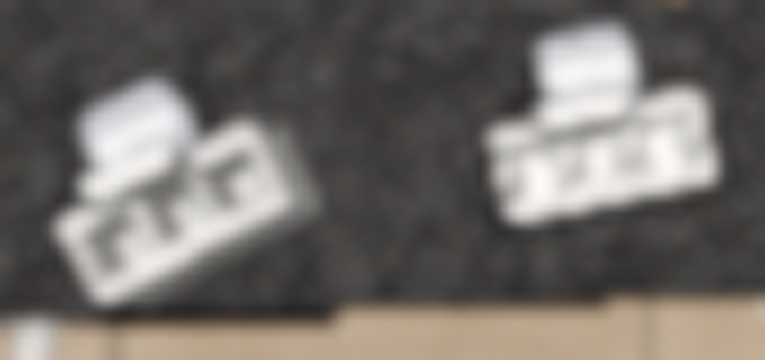

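View pics/s2.png

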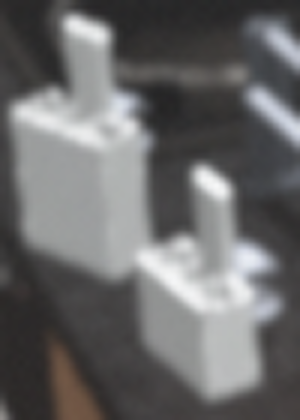

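The tab tops are at scene crop (88,27) for the deep caddy and (213,182) for the shallow one. The deep rim corners in the top crop are (55,220), (105,303), (300,190) and (255,120). The shallow ones are (488,130), (515,225), (720,182) and (705,88).

Run:
```python
from h import *
U=lambda p,s,ox,oy:((p[0]+.5)/s-.5+ox,(p[1]+.5)/s-.5+oy)
D=[(55,220),(105,303),(300,190),(255,120)];S=[(488,130),(515,225),(720,182),(705,88)]
for nm,C,z,tp in(("deep",D,84,(88,27)),("shal",S,54,(213,182))):
    X=np.array([plane("top",U(p,9,122,210),z) for p in C]);print(nm,X.round(1).tolist())
    c=X.mean(0);dy=X[0]+X[1]-X[2]-X[3];yaw=np.arctan2(-dy[0],dy[1])
    print("c",c,"yaw",np.degrees(yaw),"len",np.linalg.norm(X[1]-X[2]),np.linalg.norm(X[0]-X[3]),np.linalg.norm(X[0]-X[1]),np.linalg.norm(X[2]-X[3]))
    tab=c[:2]+14*np.array([np.cos(yaw),np.sin(yaw)]);print("tab",tab,"scene tabtop",plane("scene",U(tp,6,158,143),z+50))
    print("base ctr scene px of rim corners",proj("scene",X).round(1).tolist())
    a=np.array([np.cos(yaw),np.sin(yaw)]);print("pred tabtop in crop",(proj("scene",[*tab,z+50])[0]-[158,143])*6)
```

```text
deep [[399.0, 228.8, 84.0], [370.4, 211.3, 84.0], [408.2, 145.4, 84.0], [432.6, 161.1, 84.0]]
c [402.57030231 186.65497076  84.        ] yaw 28.12404356561366 len 76.05408828753419 75.6097079500813 33.56382541732558 28.987961067946244
tab [414.91731017 193.25431896] scene tabtop [413.58148166 193.67746079 134.        ]
base ctr scene px of rim corners [[166.5, 157.6], [159.5, 161.1], [176.1, 166.9], [182.0, 163.7]]
pred tabtop in crop [88.09234392 24.37175398]
shal [[429.8, 84.1, 54.0], [396.1, 74.4, 54.0], [410.4, 2.2, 54.0], [443.8, 7.5, 54.0]]
c [420.03186461  42.06151287  54.        ] yaw 10.74175331065627 len 73.56631310630323 77.83663252653731 35.01481211268218 33.83572605102779
tab [433.78654589  44.67086966] scene tabtop [433.36762887  43.93112106 104.        ]
base ctr scene px of rim corners [[189.0, 181.9], [179.7, 185.3], [191.2, 194.8], [201.2, 191.7]]
pred tabtop in crop [210.8234381  178.74261637]
```

```bash
cat >> h.py <<'E'
from scipy.spatial.transform import Rotation as Ro
def go(xyz,closing_deg):
    "rows for tool down, closing axis (tool y) along world angle closing_deg (mod 180)"
    o=manip.get_obs();R=Ro.from_quat(o["eef_rot"]);best=None
    for k in(0,180):
        a=np.radians(closing_deg+90+k);x=np.array([np.cos(a),np.sin(a),0]);z=np.array([0,0,-1.])
        T=Ro.from_matrix(np.c_[x,np.cross(z,x),z]);v=(R.inv()*T).as_rotvec()
        if best is None or np.linalg.norm(v)<np.linalg.norm(best[1]):best=(T,v)
    T,v=best;d=np.array(xyz)-o["ee_pos"]
    print("t",round(o["clock"],2),"turn units",(np.degrees(v)/5).round(2),"then shift units",(T.inv().apply(d)/50).round(3),"|| now-frame",(R.inv().apply(d)/50).round(3),"j",o["joint_pos"].round(2),"F",o["force"].round(1),"pos",o["ee_pos"].round(1),"open",round(o["opening"],3))
E
python3 -c "
from h import *
go((414.3,193.5,170),28)"
```

```text
t 0.1 turn units [ 0.02 -0.01  7.98] then shift units [8.484 0.449 1.207] || now-frame [6.222 5.783 1.218] j [ 1.44  0.39  0.01 -0.   -1.19 -0.26] F [-0.1 -0.2  0.8] pos [235.  578.6 230.3] open 1.0
```

Request:
play_rows:
  series:
    - [0, 0, 0, 0, 0, 1]
    - [0, 0, 0, 0, 0, 1]
    - [0, 0, 0, 0, 0, 1]
    - [0, 0, 0, 0, 0, 1]
    - [0, 0, 0, 0, 0, 1]
    - [0, 0, 0, 0, 0, 1]
    - [0, 0, 0, 0, 0, 1]
    - [0, 0, 0, 0, 0, 1]
  grip: 0.5

```text
clock: 1.1
ee_pos: [235.0, 578.7, 230.6]
eef_rot: [0.856, -0.517, 0.0, 0.001]
force: [0.1, 0.3, -0.2]
opening: 0.502
gripper_force: 0.0
```

Request:
play_rows:
  series:
    - [0.5, 0.026, 0, 0, 0, 0]
    - [0.5, 0.026, 0, 0, 0, 0]
    - [0.5, 0.026, 0, 0, 0, 0]
    - [0.5, 0.026, 0, 0, 0, 0]
    - [0.5, 0.026, 0, 0, 0, 0]
    - [0.5, 0.026, 0, 0, 0, 0]
    - [0.5, 0.026, 0, 0, 0, 0]
    - [0.5, 0.026, 0, 0, 0, 0]
    - [0.5, 0.026, 0, 0, 0, 0]
    - [0.5, 0.026, 0, 0, 0, 0]
    - [0.5, 0.026, 0, 0, 0, 0]
    - [0.5, 0.026, 0, 0, 0, 0]
    - [0.5, 0.026, 0, 0, 0, 0]
    - [0.5, 0.026, 0, 0, 0, 0]
    - [0.5, 0.026, 0, 0, 0, 0]
    - [0.5, 0.026, 0, 0, 0, 0]
    - [0.484, 0.026, 0, 0, 0, 0]
    - [0, 0, 0, 0, 0, 0]
    - [0, 0, 0, 0, 0, 0]

```text
clock: 3.48
ee_pos: [414.1, 193.6, 231.4]
eef_rot: [0.857, -0.516, 0.0, -0.0]
force: [-0.3, 0.1, -0.6]
opening: 0.502
gripper_force: 0.0
```

```bash
python3 -c "
from h import *
go((414.3,193.5,99),28)"
```

```text
t 3.48 turn units [-0.    0.   -0.03] then shift units [ 0.003 -0.003  2.648] || now-frame [ 4.000e-03 -2.000e-03  2.648e+00] j [ 0.79  0.09 -0.38 -0.   -1.09 -0.31] F [-0.3  0.1 -0.6] pos [414.1 193.6 231.4] open 0.502
```

Request:
play_rows:
  series:
    - [0, 0, 0.4, 0, 0, 0]
    - [0, 0, 0.4, 0, 0, 0]
    - [0, 0, 0.4, 0, 0, 0]
    - [0, 0, 0.4, 0, 0, 0]
    - [0, 0, 0.4, 0, 0, 0]
    - [0, 0, 0.3, 0, 0, 0]
    - [0, 0, 0.2, 0, 0, 0]
    - [0, 0, 0.15, 0, 0, 0]
    - [0, 0, 0, 0, 0, 0]
    - [0, 0, 0, 0, 0, 0]

```text
clock: 4.72
ee_pos: [414.4, 194.1, 99.3]
eef_rot: [0.857, -0.516, 0.0, -0.0]
force: [-0.0, 1.5, 0.3]
opening: 0.501
gripper_force: 0.0
```

Request:
play_rows:
  series:
    - [0, 0, 0, 0, 0, 0]
    - [0, 0, 0, 0, 0, 0]
    - [0, 0, 0, 0, 0, 0]
    - [0, 0, 0, 0, 0, 0]
    - [0, 0, 0, 0, 0, 0]
    - [0, 0, 0, 0, 0, 0]
    - [0, 0, 0, 0, 0, 0]
    - [0, 0, 0, 0, 0, 0]
  grip: 0

```text
clock: 5.72
ee_pos: [414.6, 194.2, 99.3]
eef_rot: [0.857, -0.516, 0.0, -0.001]
force: [0.4, -0.4, 5.8]
opening: 0.084
gripper_force: 59.9
```

Request:
play_rows:
  series:
    - [0, 0, -0.1, 0, 0, 0]
    - [0, 0, -0.2, 0, 0, 0]
    - [0, 0, -0.3, 0, 0, 0]
    - [0, 0, -0.2, 0, 0, 0]
    - [0, 0, 0, 0, 0, 0]
    - [0, 0, 0, 0, 0, 0]

```text
clock: 6.48
ee_pos: [413.6, 193.5, 138.4]
eef_rot: [0.857, -0.516, -0.0, 0.0]
force: [0.2, 0.4, -3.2]
opening: 0.083
gripper_force: 58.6
```

Run:
```python
from h import *
go((515.3-60*.996,145.3-60*.088,145),5.05)
s=manip.read_camera("scene")[:,:,::-1];crop(s,150,100,270,220,5,"s3.png")
```

```text
t 6.47 turn units [ 0.01 -0.    4.57] then shift units [ 1.139 -0.741 -0.132] || now-frame [ 1.337 -0.24  -0.133] j [ 0.79  0.2  -0.52 -0.   -0.85 -0.31] F [ 0.2  0.4 -3.2] pos [413.6 193.5 138.4] open 0.083
```

View pics/s3.png

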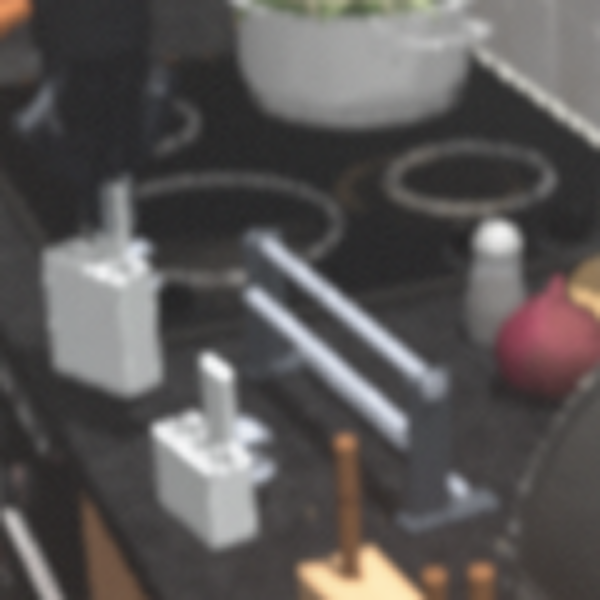

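The deep caddy is held level. Its hook is now about 31 mm below the TCP. The rail ends are at (260,240) and (432,380) in the crop, as expected.

Request:
play_rows:
  series:
    - [0, 0, 0, 0, 0, 0.5]
    - [0, 0, 0, 0, 0, 0.7]
    - [0, 0, 0, 0, 0, 0.8]
    - [0, 0, 0, 0, 0, 0.8]
    - [0, 0, 0, 0, 0, 0.8]
    - [0, 0, 0, 0, 0, 0.6]
    - [0, 0, 0, 0, 0, 0.37]
    - [0.1, -0.07, 0.02, 0, 0, 0]
    - [0.2, -0.12, 0.03, 0, 0, 0]
    - [0.25, -0.18, 0.03, 0, 0, 0]
    - [0.25, -0.17, 0.03, 0, 0, 0]
    - [0.2, -0.12, 0.03, 0, 0, 0]
    - [0.14, -0.08, 0.0, 0, 0, 0]
    - [0, 0, 0, 0, 0, 0]
    - [0, 0, 0, 0, 0, 0]
    - [0, 0, 0, 0, 0, 0]

```text
clock: 8.52
ee_pos: [455.8, 140.6, 131.9]
eef_rot: [0.738, -0.675, 0.0, -0.0]
force: [0.7, 0.4, -2.2]
opening: 0.085
gripper_force: 58.6
```

Run:
```python
from h import *
go((515.3,145.3,131.3),5.05)
s=manip.read_camera("scene")[:,:,::-1];t=manip.read_camera("top")[:,:,::-1]
a=cv2.resize(s[115:205,165:245],(480,540),interpolation=2);b=cv2.resize(t[175:245,130:180],(320,448),interpolation=2)
c=np.zeros((540,800,3),np.uint8);c[:,:480]=a;c[:448,480:]=b;cv2.imwrite("pics/c4.png",c)
```

```text
t 8.53 turn units [-0.    0.    0.01] then shift units [ 0.011 -1.194  0.012] || now-frame [ 0.011 -1.194  0.012] j [ 0.64  0.24 -0.49 -0.   -0.85 -0.55] F [ 0.7  0.4 -2.2] pos [455.8 140.6 131.9] open 0.085
```

View pics/c4.png

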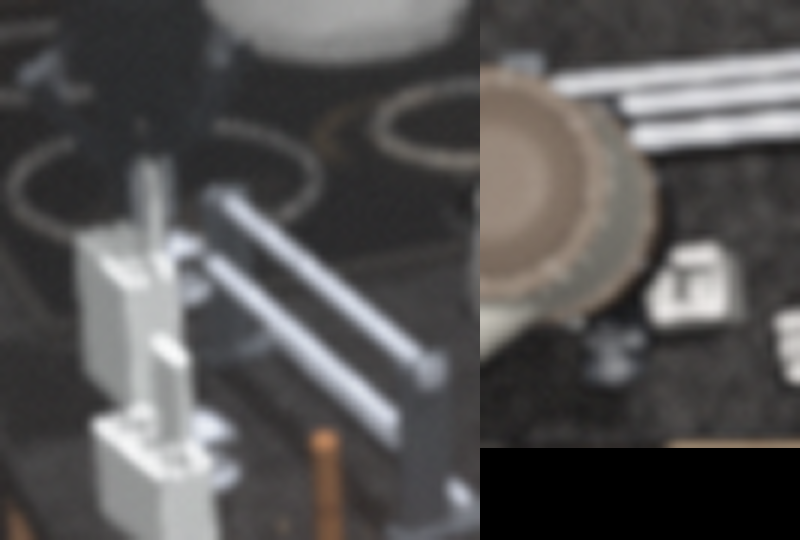

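The caddy hangs level in the gripper, with its hook visible at (195,265) in the left crop, facing the rail. I'll slide it on.

Request:
play_rows:
  series:
    - [0, -0.1, 0, 0, 0, 0]
    - [0, -0.15, 0, 0, 0, 0]
    - [0, -0.2, 0.01, 0, 0, 0]
    - [0, -0.2, 0, 0, 0, 0]
    - [0, -0.15, 0, 0, 0, 0]
    - [0, -0.1, 0, 0, 0, 0]
    - [0, -0.06, 0, 0, 0, 0]
    - [0, -0.06, 0, 0, 0, 0]
    - [0, -0.06, 0, 0, 0, 0]
    - [0, 0, 0, 0, 0, 0]
    - [0, 0, 0, 0, 0, 0]

```text
clock: 10.0
ee_pos: [509.6, 145.0, 131.3]
eef_rot: [0.738, -0.675, -0.0, 0.0]
force: [-0.1, 0.7, -2.4]
opening: 0.082
gripper_force: 58.6
```

Request:
play_rows:
  series:
    - [0, -0.02, 0, 0, 0, 0]
    - [0, -0.02, 0, 0, 0, 0]
    - [0, -0.02, 0, 0, 0, 0]
    - [0, -0.02, 0, 0, 0, 0]
    - [0, 0, 0, 0, 0, 0]

```text
clock: 10.62
ee_pos: [513.8, 145.4, 131.3]
eef_rot: [0.738, -0.675, 0.0, -0.0]
force: [0.6, 0.4, -2.4]
opening: 0.088
gripper_force: 58.6
```

Still free, so I'll keep going until it touches the rest bar.

Request:
play_rows:
  series:
    - [0, -0.02, 0, 0, 0, 0]
    - [0, -0.02, 0, 0, 0, 0]
    - [0, 0, 0, 0, 0, 0]

```text
clock: 11.0
ee_pos: [514.8, 145.2, 131.0]
eef_rot: [0.737, -0.675, -0.001, 0.001]
force: [-4.4, -0.2, -2.3]
opening: 0.082
gripper_force: 58.8
```

Request:
play_rows:
  series:
    - [0, -0.02, 0, 0, 0, 0]
    - [0, -0.02, 0, 0, 0, 0]
    - [0, 0, 0, 0, 0, 0]

```text
clock: 11.38
ee_pos: [515.4, 145.0, 130.6]
eef_rot: [0.737, -0.675, -0.001, 0.003]
force: [-6.8, 1.3, -1.0]
opening: 0.083
gripper_force: 59.0
```

Request:
play_rows:
  series:
    - [0, 0.03, 0, 0, 0, 0]
    - [0, 0, 0.04, 0, 0, 0]
    - [0, 0, 0.04, 0, 0, 0]
    - [0, 0, 0.03, 0, 0, 0]
    - [0, 0, 0.02, 0, 0, 0]
    - [0, 0, 0, 0, 0, 0]

```text
clock: 12.12
ee_pos: [515.0, 144.9, 124.3]
eef_rot: [0.737, -0.675, -0.001, 0.002]
force: [-5.7, -0.7, -1.2]
opening: 0.08
gripper_force: 59.0
```

Request:
play_rows:
  series:
    - [0, 0, 0.02, 0, 0, 0]
    - [0, 0, 0.02, 0, 0, 0]
    - [0, 0, 0, 0, 0, 0]

```text
clock: 12.5
ee_pos: [515.0, 144.9, 123.3]
eef_rot: [0.738, -0.675, -0.0, 0.002]
force: [-7.0, -0.3, 4.6]
opening: 0.084
gripper_force: 59.7
```

Seated at the predicted height. Releasing and rising, then over to the shallow caddy.

Request:
play_rows:
  series:
    - [0, 0, 0, 0, 0, 0]
    - [0, 0, 0, 0, 0, 0]
    - [0, 0, 0, 0, 0, 0]
    - [0, 0, 0, 0, 0, 0]
    - [0, 0, 0, 0, 0, 0]
  grip: 0.3

```text
clock: 13.12
ee_pos: [516.4, 145.7, 122.8]
eef_rot: [0.738, -0.675, 0.0, -0.0]
force: [-0.4, -0.1, -0.8]
opening: 0.299
gripper_force: 0.0
```

Request:
play_rows:
  series:
    - [0, 0, -0.1, 0, 0, 0]
    - [0, 0, -0.2, 0, 0, 0]
    - [0, 0, -0.4, 0, 0, 0]
    - [0, 0, -0.5, 0, 0, 0]
    - [0, 0, -0.5, 0, 0, 0]
    - [0, 0, -0.2, 0, 0, 0]
    - [0, 0, 0, 0, 0, 0]
    - [0, 0, 0, 0, 0, 0]

```text
clock: 14.12
ee_pos: [515.6, 145.3, 216.8]
eef_rot: [0.737, -0.675, -0.0, 0.001]
force: [-0.2, 0.0, -0.8]
opening: 0.295
gripper_force: 0.0
```

Run:
```python
from h import *
go((433.5,44.3,69),10.7)
s=manip.read_camera("scene")[:,:,::-1];crop(s,170,120,270,210,6,"s5.png")
```

```text
t 14.12 turn units [ 0.02 -0.01 -1.13] then shift units [1.681 1.989 2.955] || now-frame [1.867 1.807 2.96 ] j [ 0.58  0.25 -0.23 -0.   -1.09 -0.49] F [-0.2  0.  -0.8] pos [515.6 145.3 216.8] open 0.295
```

View pics/s5.png

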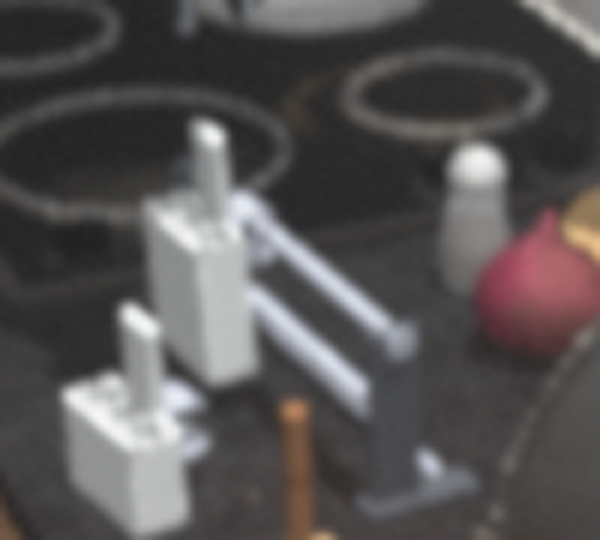

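The deep caddy hangs upright on the rail, with its hook over the bar near (255,220). Now the shallow one.

Request:
play_rows:
  series:
    - [0, 0, 0, 0, 0, -0.6]
    - [0, 0, 0, 0, 0, -0.53]
    - [0.2, 0.24, 0, 0, 0, 0]
    - [0.3, 0.35, 0, 0, 0, 0]
    - [0.35, 0.4, 0, 0, 0, 0]
    - [0.35, 0.4, 0, 0, 0, 0]
    - [0.28, 0.35, 0, 0, 0, 0]
    - [0.2, 0.25, 0, 0, 0, 0]
    - [0, 0, 0.4, 0, 0, 0]
    - [0, 0, 0.4, 0, 0, 0]
    - [0, 0, 0, 0, 0, 0]
    - [0, 0, 0, 0, 0, 0]
  grip: 0.5

```text
clock: 15.68
ee_pos: [434.6, 44.7, 178.5]
eef_rot: [0.77, -0.638, 0.0, -0.0]
force: [0.5, 0.1, 0.1]
opening: 0.505
gripper_force: 0.0
```

Run:
```python
from h import *
go((433.5,44.3,69),10.7)
```

```text
t 15.68 turn units [-0.01 -0.    0.  ] then shift units [0.003 0.022 2.19 ] || now-frame [0.003 0.025 2.19 ] j [ 0.48  0.11 -0.51  0.   -0.95 -0.29] F [0.5 0.1 0.1] pos [434.6  44.7 178.5] open 0.505
```

Request:
play_rows:
  series:
    - [0, 0.02, 0.4, 0, 0, 0]
    - [0, 0, 0.4, 0, 0, 0]
    - [0, 0, 0.4, 0, 0, 0]
    - [0, 0, 0.4, 0, 0, 0]
    - [0, 0, 0.3, 0, 0, 0]
    - [0, 0, 0.19, 0, 0, 0]
    - [0, 0, 0.1, 0, 0, 0]
    - [0, 0, 0, 0, 0, 0]
    - [0, 0, 0, 0, 0, 0]

```text
clock: 16.8
ee_pos: [433.5, 44.6, 68.8]
eef_rot: [0.77, -0.638, 0.0, -0.001]
force: [-0.0, 0.2, -0.1]
opening: 0.496
gripper_force: 0.0
```

Request:
play_rows:
  series:
    - [0, 0, 0, 0, 0, 0]
    - [0, 0, 0, 0, 0, 0]
    - [0, 0, 0, 0, 0, 0]
    - [0, 0, 0, 0, 0, 0]
    - [0, 0, 0, 0, 0, 0]
    - [0, 0, 0, 0, 0, 0]
    - [0, 0, 0, 0, 0, 0]
    - [0, 0, 0, 0, 0, 0]
  grip: 0

```text
clock: 17.8
ee_pos: [433.0, 44.4, 68.3]
eef_rot: [0.77, -0.638, -0.0, 0.0]
force: [-1.3, -0.4, -1.1]
opening: 0.084
gripper_force: 60.0
```

Request:
play_rows:
  series:
    - [0, 0, -0.1, 0, 0, 0]
    - [0, 0, -0.2, 0, 0, 0]
    - [0, 0, -0.3, 0, 0, 0]
    - [0, 0, -0.3, 0, 0, 0]
    - [0, 0, -0.2, 0, 0, 0]
    - [0, 0, -0.1, 0, 0, 0.3]
    - [0, 0, 0, 0, 0, 0.5]
    - [0, 0, 0, 0, 0, 0.33]
    - [0, 0, 0, 0, 0, 0]
    - [0, 0, 0, 0, 0, 0]

```text
clock: 19.05
ee_pos: [433.0, 44.4, 128.1]
eef_rot: [0.738, -0.675, -0.0, 0.0]
force: [-0.0, 0.4, -3.0]
opening: 0.087
gripper_force: 59.8
```

Run:
```python
from h import *
go((524.1-60*.996,45.7-60*.088,131.3),5.05)
```

```text
t 19.05 turn units [ 0.01 -0.    0.  ] then shift units [ 0.134 -0.618 -0.063] || now-frame [ 0.134 -0.618 -0.064] j [ 0.48  0.18 -0.58 -0.   -0.81 -0.39] F [-0.   0.4 -3. ] pos [433.   44.4 128.1] open 0.087
```

Request:
play_rows:
  series:
    - [0.05, -0.1, -0.03, 0, 0, 0]
    - [0.08, -0.2, -0.03, 0, 0, 0]
    - [0, -0.2, 0, 0, 0, 0]
    - [0, -0.12, 0, 0, 0, 0]
    - [0, 0, 0, 0, 0, 0]
    - [0, 0, 0, 0, 0, 0]

```text
clock: 19.8
ee_pos: [464.2, 40.5, 131.1]
eef_rot: [0.738, -0.675, -0.0, 0.0]
force: [-0.5, -0.5, -1.9]
opening: 0.084
gripper_force: 59.6
```

Request:
play_rows:
  series:
    - [0, -0.1, 0, 0, 0, 0]
    - [0, -0.15, 0, 0, 0, 0]
    - [0, -0.2, 0, 0, 0, 0]
    - [0, -0.2, 0, 0, 0, 0]
    - [0, -0.15, 0, 0, 0, 0]
    - [0, -0.1, 0, 0, 0, 0]
    - [0, -0.07, 0, 0, 0, 0]
    - [0, -0.07, 0, 0, 0, 0]
    - [0, -0.06, 0, 0, 0, 0]
    - [0, 0, 0, 0, 0, 0]
    - [0, 0, 0, 0, 0, 0]

```text
clock: 21.18
ee_pos: [519.1, 45.5, 131.3]
eef_rot: [0.738, -0.675, -0.0, 0.0]
force: [0.2, -0.4, -2.6]
opening: 0.086
gripper_force: 59.7
```

Request:
play_rows:
  series:
    - [0, -0.02, 0, 0, 0, 0]
    - [0, -0.02, 0, 0, 0, 0]
    - [0, -0.02, 0, 0, 0, 0]
    - [0, 0, 0, 0, 0, 0]

```text
clock: 21.68
ee_pos: [522.3, 45.8, 131.3]
eef_rot: [0.738, -0.675, -0.0, 0.0]
force: [-0.4, 0.7, -1.2]
opening: 0.081
gripper_force: 59.7
```

Request:
play_rows:
  series:
    - [0, -0.02, 0, 0, 0, 0]
    - [0, -0.01, 0, 0, 0, 0]
    - [0, 0, 0, 0, 0, 0]

```text
clock: 22.05
ee_pos: [523.2, 45.7, 131.1]
eef_rot: [0.738, -0.675, -0.0, 0.001]
force: [-2.1, 0.3, -1.6]
opening: 0.086
gripper_force: 59.8
```

Request:
play_rows:
  series:
    - [0, 0, 0.04, 0, 0, 0]
    - [0, 0, 0.04, 0, 0, 0]
    - [0, 0, 0.04, 0, 0, 0]
    - [0, 0, 0.02, 0, 0, 0]
    - [0, 0, 0, 0, 0, 0]

```text
clock: 22.68
ee_pos: [523.3, 45.7, 123.9]
eef_rot: [0.737, -0.675, -0.0, 0.001]
force: [-2.5, -0.1, -3.5]
opening: 0.085
gripper_force: 59.8
```

Request:
play_rows:
  series:
    - [0, 0, 0.02, 0, 0, 0]
    - [0, 0, 0.02, 0, 0, 0]
    - [0, 0, 0, 0, 0, 0]

```text
clock: 23.05
ee_pos: [523.4, 45.8, 122.2]
eef_rot: [0.738, -0.675, -0.0, 0.0]
force: [-4.4, 0.1, -0.3]
opening: 0.087
gripper_force: 60.1
```

Request:
play_rows:
  series:
    - [0, 0, 0.015, 0, 0, 0]
    - [0, 0, 0, 0, 0, 0]
    - [0, 0, 0, 0, 0, 0]

```text
clock: 23.42
ee_pos: [523.4, 45.7, 122.2]
eef_rot: [0.738, -0.675, -0.0, 0.0]
force: [-6.1, -0.7, 3.5]
opening: 0.084
gripper_force: 60.7
```

Request:
play_rows:
  series:
    - [0, 0, 0, 0, 0, 0]
    - [0, 0, 0, 0, 0, 0]
    - [0, 0, 0, 0, 0, 0]
    - [0, 0, 0, 0, 0, 0]
    - [0, 0, 0, 0, 0, 0]
  grip: 0.3

```text
clock: 24.05
ee_pos: [524.0, 46.0, 121.6]
eef_rot: [0.738, -0.675, 0.0, -0.0]
force: [-1.1, -0.3, 0.2]
opening: 0.299
gripper_force: 0.0
```

Request:
play_rows:
  series:
    - [0, 0, -0.1, 0, 0, 0]
    - [0, 0, -0.2, 0, 0, 0]
    - [0, 0, -0.4, 0, 0, 0]
    - [0, 0, -0.5, 0, 0, 0]
    - [0, 0, -0.5, 0, 0, 0]
    - [0, 0, -0.3, 0, 0, 0]
    - [0, 0.5, 0, 0, 0, 0]
    - [0, 0.8, 0, 0, 0, 0]
    - [0, 1, 0, 0, 0, 0]
    - [0, 0.7, 0, 0, 0, 0]
    - [0, 0, 0, 0, 0, 0]
    - [0, 0, 0, 0, 0, 0]

```text
clock: 25.55
ee_pos: [375.0, 32.9, 222.1]
eef_rot: [0.738, -0.675, 0.0, -0.001]
force: [-0.0, 0.5, 0.5]
opening: 0.3
gripper_force: 0.0
```

Run:
```python
from h import *
go((461,-253,200),5.05)
s=manip.read_camera("scene")[:,:,::-1];t=manip.read_camera("top")[:,:,::-1]
cv2.imwrite("/tmp/s6.png",s);cv2.imwrite("/tmp/t6.png",t)
a=cv2.resize(s[130:290,170:290],(450,600),interpolation=2);b=cv2.resize(t[165:235,130:200],(350,350),interpolation=2);d=cv2.resize(t[190:235,230:330],(350,158),interpolation=2)
c=np.zeros((600,800,3),np.uint8);c[:,:450]=a;c[:350,450:]=b;c[400:558,450:]=d;cv2.imwrite("pics/c6.png",c)
```

```text
t 25.55 turn units [-0.02  0.    0.  ] then shift units [ 5.848 -1.21   0.442] || now-frame [ 5.849 -1.208  0.442] j [ 0.53 -0.05 -0.56  0.   -1.06 -0.44] F [-0.   0.5  0.5] pos [375.   32.9 222.1] open 0.3
```

View pics/c6.png

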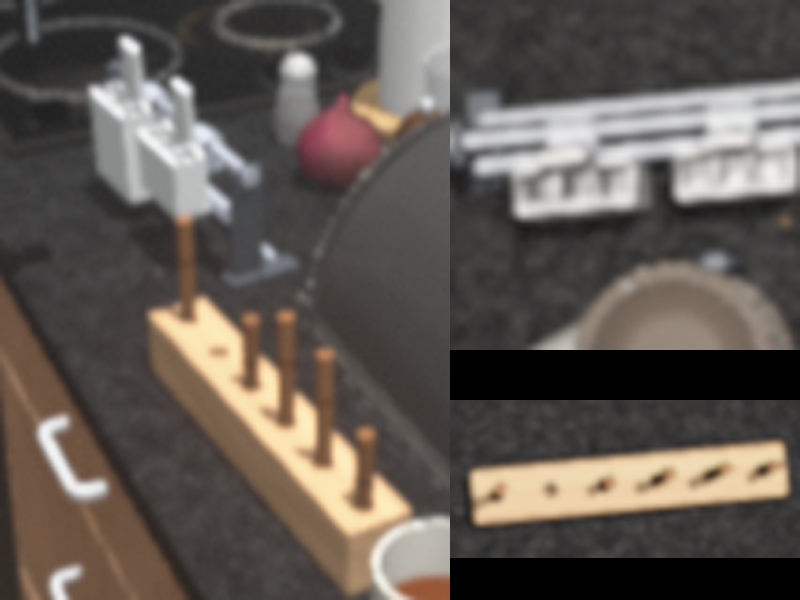

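Both caddies hang and all five muddlers are still in the rack at the same pixels as before. Now I'll measure the stick tops.

```bash
cat >> h.py <<'E'
def sticks(save=None):
    s=manip.read_camera("scene")[:,:,::-1];t=manip.read_camera("top")[:,:,::-1]
    if save: cv2.imwrite(f"/tmp/s{save}.png",s);cv2.imwrite(f"/tmp/t{save}.png",t)
    hsv=cv2.cvtColor(t,40); m=cv2.inRange(hsv,(8,50,120),(28,255,255)); m[:,:215]=0;m[:,340:]=0;m[:192]=0;m[240:]=0
    m=cv2.morphologyEx(m,cv2.MORPH_CLOSE,np.ones((7,7)))
    r=cv2.minAreaRect(max(cv2.findContours(m,0,1)[0],key=cv2.contourArea));X=np.array([plane("top",p,50) for p in cv2.boxPoints(r)])
    X=X[np.argsort(X[:,1])];d=X[2]+X[3]-X[0]-X[1];yaw=np.arctan2(-d[0],d[1]);c=X.mean(0)[:2]+[1.8*np.cos(yaw),1.8*np.sin(yaw)-.5]
    W=np.array([c+y*np.array([-np.sin(yaw),np.cos(yaw)]) for y in(125,75,25,-25,-75,-125)])
    print("rack",c.round(1),"yaw",np.degrees(yaw).round(2),"size",np.sort(r[1]))
    h2=cv2.cvtColor(s,40);b=cv2.inRange(h2,(3,90,50),(15,255,200));b[:180]=0;b[270:]=0;b[:,:205]=0;b[:,280:]=0
    T=[]
    for k in cv2.findContours(b,0,1)[0]:
        if cv2.contourArea(k)<15: continue
        k=k[:,0,:];y0=k[:,1].min();top=k[k[:,1]<=y0+3];u=(top[:,0].min()+top[:,0].max())/2
        T.append((u,y0+1.5,k[:,1].max()-y0))   # disc centre ~1.5 px under its far edge
    for u,v,h in sorted(T):
        L=[plane("scene",(u,v),z) for z in(136,106)];e=[np.linalg.norm(W-q[:2],axis=1).min() for q in L]
        print("px",(u,v),"h",h,*[("z%d"%z,q[:2].round(1).tolist(),"well",int(np.linalg.norm(W-q[:2],axis=1).argmin()),round(x,1)) for z,q,x in zip((136,106),L,e)])
    print("wells",W.round(1).tolist())
E
python3 -c "
from h import *
sticks(7)"
```

```text
rack [ 463.3 -254.9] yaw 4.55 size [16.56804276 90.98843384]
px (np.float64(210.5), np.float64(214.5)) h 56 ('z136', [383.2, -246.6], 'well', 2, np.float64(79.8)) ('z106', [398.4, -202.2], 'well', 1, np.float64(63.0))
px (np.float64(219.0), np.float64(189.5)) h 27 ('z136', [447.6, -139.4], 'well', 0, np.float64(10.8)) ('z106', [466.1, -89.3], 'well', 0, np.float64(42.9))
px (np.float64(239.0), np.float64(213.5)) h 31 ('z136', [448.1, -271.8], 'well', 3, np.float64(18.9)) ('z106', [466.7, -228.8], 'well', 2, np.float64(5.5))
px (np.float64(256.0), np.float64(223.5)) h 32 ('z136', [466.8, -328.8], 'well', 4, np.float64(2.6)) ('z106', [486.4, -288.8], 'well', 3, np.float64(23.0))
px (np.float64(267.5), np.float64(244.5)) h 22 ('z136', [453.9, -413.4], 'well', 5, np.float64(39.0)) ('z106', [472.9, -378.0], 'well', 5, np.float64(1.6))
wells [[453.4, -130.3], [457.3, -180.1], [461.3, -230.0], [465.3, -279.8], [469.2, -329.7], [473.2, -379.5]]
```

Request:
play_rows:
  series:
    - [0, 0, 0, 0, 0, 1]
    - [0, 0, 0, 0, 0, 1]
    - [0, 0, 0, 0, 0, 1]
    - [0, 0, 0, 0, 0, 1]
    - [0, 0, 0, 0, 0, 1]
    - [0, 0, 0, 0, 0, 1]
    - [0, 0, 0, 0, 0, 1]
    - [0, 0, 0, 0, 0, 1]
    - [0, 0, 0, 0, 0, 1]
    - [0, 0, 0, 0, 0, 1]
    - [0, 0, 0, 0, 0, 1]
    - [0, 0, 0, 0, 0, 1]
    - [0, 0, 0, 0, 0, 1]
    - [0, 0, 0, 0, 0, 1]
    - [0, 0, 0, 0, 0, 1]
    - [0, 0, 0, 0, 0, 1]
    - [0, 0, 0, 0, 0, 1]
    - [0, 0, 0, 0, 0, 1]
    - [0, 0, 0, 0, 0, 0]
    - [0, 0, 0, 0, 0, 0]
  grip: 0.35

```text
clock: 28.25
ee_pos: [374.6, 32.7, 221.4]
eef_rot: [-0.045, 0.999, -0.0, -0.0]
force: [0.2, 0.2, 0.0]
opening: 0.349
gripper_force: 0.0
```

```bash
python3 -c "
from h import *
go((449.4,-130.6,180),95.05)"
```

```text
t 28.25 turn units [-0.   -0.01  0.01] then shift units [-1.203 -3.385  0.828] || now-frame [-1.201 -3.386  0.828] j [ 0.53 -0.05 -0.56  0.   -1.06 -2.01] F [0.2 0.2 0. ] pos [374.6  32.7 221.4] open 0.349
```

Request:
play_rows:
  series:
    - [-0.12, -0.35, 0, 0, 0, 0]
    - [-0.2, -0.55, 0, 0, 0, 0]
    - [-0.2, -0.6, 0, 0, 0, 0]
    - [-0.2, -0.6, 0, 0, 0, 0]
    - [-0.2, -0.55, 0.1, 0, 0, 0]
    - [-0.16, -0.45, 0.3, 0, 0, 0]
    - [-0.12, -0.29, 0.43, 0, 0, 0]
    - [0, 0, 0, 0, 0, 0]
    - [0, 0, 0, 0, 0, 0]
    - [0, 0, 0, 0, 0, 0]

```text
clock: 29.5
ee_pos: [449.4, -130.4, 181.0]
eef_rot: [-0.045, 0.999, -0.0, 0.001]
force: [-0.5, -1.3, 0.1]
opening: 0.349
gripper_force: 0.0
```

```bash
python3 -c "
from h import *
sticks(8)
go((449.4,-130.6,106),95.05)"
```

```text
rack [ 481.1 -241.9] yaw 4.59 size [37.75340652 90.53574371]
px (np.float64(212.0), np.float64(188.5)) h 82 ('z136', [432.4, -126.3], 'well', 0, np.float64(39.7)) ('z106', [450.2, -75.5], 'well', 0, np.float64(46.8))
px (np.float64(233.5), np.float64(212.5)) h 31 ('z136', [437.6, -261.9], 'well', 3, np.float64(45.7)) ('z106', [455.7, -218.4], 'well', 2, np.float64(23.4))
px (np.float64(248.0), np.float64(222.5)) h 32 ('z136', [451.5, -317.0], 'well', 4, np.float64(35.6)) ('z106', [470.3, -276.4], 'well', 3, np.float64(16.0))
px (np.float64(258.5), np.float64(243.5)) h 22 ('z136', [437.6, -401.8], 'well', 5, np.float64(64.0)) ('z106', [455.7, -365.7], 'well', 5, np.float64(35.4))
wells [[471.1, -117.4], [475.1, -167.2], [479.1, -217.0], [483.1, -266.9], [487.1, -316.7], [491.1, -366.5]]
t 29.6 turn units [-0.    0.02  0.01] then shift units [-0.002 -0.003  1.498] || now-frame [ 1.000e-03 -3.000e-03  1.498e+00] j [ 0.07  0.16 -0.44  0.   -0.97 -1.55] F [ 0.2 -0.4  0.2] pos [ 449.3 -130.4  180.9] open 0.354
```

The rack has moved; the stick tops shifted by about 9 px. I'll back off and remeasure.

Request:
play_rows:
  series:
    - [0.15, 0.5, -0.3, 0, 0, 0]
    - [0.3, 0.7, -0.4, 0, 0, 0]
    - [0.3, 0.8, -0.1, 0, 0, 0]
    - [0.3, 0.8, 0, 0, 0, 0]
    - [0.15, 0.6, 0, 0, 0, 0]
    - [0, 0, 0, 0, 0, 0]
    - [0, 0, 0, 0, 0, 0]

```text
clock: 30.48
ee_pos: [374.4, 33.3, 220.4]
eef_rot: [-0.044, 0.999, 0.0, 0.0]
force: [-0.3, 0.5, 0.4]
opening: 0.353
gripper_force: 0.0
```

Run:
```python
from h import *
sticks(9)
s=cv2.imread("/tmp/s9.png");t=cv2.imread("/tmp/t9.png")
a=cv2.resize(s[150:290,170:290],(514,600),interpolation=2);d=cv2.resize(t[190:240,230:325],(286,150),interpolation=2)
c=np.zeros((600,800,3),np.uint8);c[:,:514]=a;c[:150,514:]=d;cv2.imwrite("pics/c9.png",c)
```

```text
rack [ 446.8 -243.4] yaw 4.63 size [16.60273933 90.8866806 ]
px (np.float64(206.0), np.float64(217.5)) h 53 ('z136', [368.7, -254.6], 'well', 3, np.float64(81.2)) ('z106', [383.1, -210.6], 'well', 2, np.float64(62.2))
px (np.float64(212.0), np.float64(187.5)) h 28 ('z136', [434.4, -121.0], 'well', 0, np.float64(3.2)) ('z106', [452.2, -70.0], 'well', 0, np.float64(51.3))
px (np.float64(233.5), np.float64(212.5)) h 31 ('z136', [437.6, -261.9], 'well', 3, np.float64(12.8)) ('z106', [455.7, -218.4], 'well', 2, np.float64(11.0))
px (np.float64(248.0), np.float64(222.5)) h 43 ('z136', [451.5, -317.0], 'well', 4, np.float64(1.8)) ('z106', [470.3, -276.4], 'well', 3, np.float64(22.9))
wells [[436.7, -118.8], [440.7, -168.7], [444.7, -218.5], [448.8, -268.3], [452.8, -318.2], [456.8, -368.0]]
```

View pics/c9.png

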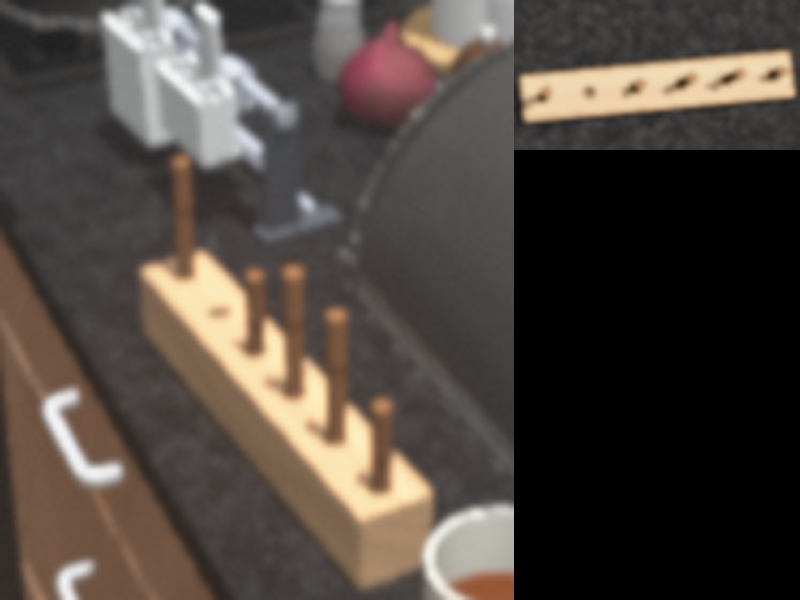

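The rack slid about 16 mm toward the robot and 11 mm in +y, and all the sticks are still standing in it. Re-aiming at well 0.

Request:
play_rows:
  series:
    - [-0.1, -0.35, 0, 0, 0, 0]
    - [-0.15, -0.55, 0, 0, 0, 0]
    - [-0.15, -0.6, 0, 0, 0, 0]
    - [-0.15, -0.6, 0, 0, 0, 0]
    - [-0.15, -0.5, 0.1, 0, 0, 0]
    - [-0.1, -0.35, 0.3, 0, 0, 0]
    - [-0.08, -0.2, 0.4, 0, 0, 0]
    - [0, 0, 0.4, 0, 0, 0]
    - [0, 0, 0.4, 0, 0, 0]
    - [0, 0, 0.4, 0, 0, 0]
    - [0, 0, 0.2, 0, 0, 0]
    - [0, 0, 0.08, 0, 0, 0]
    - [0, 0, 0, 0, 0, 0]
    - [0, 0, 0, 0, 0, 0]

```text
clock: 32.33
ee_pos: [432.5, -119.9, 106.7]
eef_rot: [-0.044, 0.999, -0.0, 0.001]
force: [0.7, -0.3, 0.2]
opening: 0.352
gripper_force: 0.0
```

Request:
play_rows:
  series:
    - [0, 0, 0, 0, 0, 0]
    - [0, 0, 0, 0, 0, 0]
    - [0, 0, 0, 0, 0, 0]
    - [0, 0, 0, 0, 0, 0]
    - [0, 0, 0, 0, 0, 0]
    - [0, 0, 0, 0, 0, 0]
  grip: 0

```text
clock: 33.08
ee_pos: [432.6, -119.8, 106.7]
eef_rot: [-0.044, 0.999, -0.0, 0.001]
force: [-0.1, 0.3, 5.1]
opening: 0.117
gripper_force: 58.7
```

Request:
play_rows:
  series:
    - [0, 0, -0.1, 0, 0, 0]
    - [0, 0, -0.2, 0, 0, 0]
    - [0, 0, -0.3, 0, 0, 0]
    - [0, 0, -0.4, 0, 0, 0]
    - [0, 0, -0.5, 0, 0, 0]
    - [0, 0, -0.5, 0, 0, 0]
    - [0, 0, -0.5, 0, 0, 0]
    - [0, 0, -0.5, 0, 0, 0]
    - [0, 0, -0.4, 0, 0, 0]
    - [0, 0, 0, 0, 0, 0]
    - [0, 0, 0, 0, 0, 0]

```text
clock: 34.45
ee_pos: [431.3, -119.7, 275.2]
eef_rot: [-0.044, 0.999, 0.0, -0.001]
force: [-1.1, -0.0, 0.6]
opening: 0.116
gripper_force: 58.6
```

Run:
```python
from h import *
# cell positions, stick axis; caddy frame from hook on rail
r=np.array([np.cos(np.radians(5.05)),np.sin(np.radians(5.05))]);y=np.array([-r[1],r[0]])
for nm,tcp in(("deep",(514.6,145.2)),("shal",(523.3,45.7))):
    c=np.array(tcp)-14*r
    for k in(23,0,-23): print(nm,k,(c+k*y).round(1),"tcp at -4:",(c+k*y-4*r).round(1))
go((514.6-18*r[0]+23*y[0],145.2-18*r[1]+23*y[1],275),95.05)
s=manip.read_camera("scene")[:,:,::-1];t=manip.read_camera("top")[:,:,::-1];cv2.imwrite("/tmp/sA.png",s)
a=cv2.resize(s[90:230,170:260],(385,600),interpolation=2);d=cv2.resize(t[165:225,130:200],(408,350),interpolation=2)
c=np.zeros((600,793,3),np.uint8);c[:,:385]=a;c[:350,385:]=d;cv2.imwrite("pics/cA.png",c)
```

```text
deep 23 [498.6 166.9] tcp at -4: [494.6 166.5]
deep 0 [500.7 144. ] tcp at -4: [496.7 143.6]
deep -23 [502.7 121.1] tcp at -4: [498.7 120.7]
shal 23 [507.3  67.4] tcp at -4: [503.3  67. ]
shal 0 [509.4  44.5] tcp at -4: [505.4  44.1]
shal -23 [511.4  21.6] tcp at -4: [507.4  21.2]
t 34.45 turn units [ 0.01 -0.02 -0.  ] then shift units [-1.766e+00  5.590e+00  4.000e-03] || now-frame [-1.765e+00  5.591e+00  5.000e-03] j [ 0.09  0.04 -0.32 -0.   -1.2  -1.58] F [-1.1 -0.   0.6] pos [ 431.3 -119.7  275.2] open 0.116
```

View pics/cA.png

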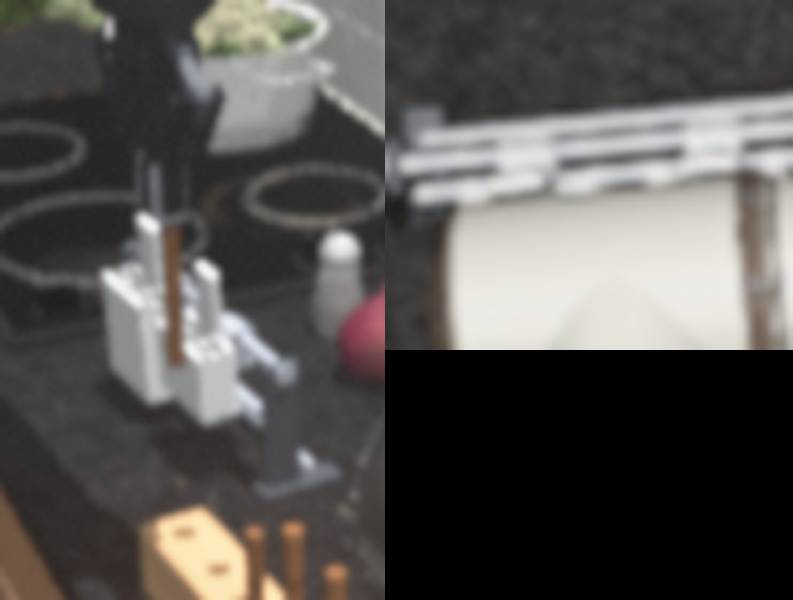

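The stick is held upright, with its lower end at crop (175,362). I'll check the stick offset, and the caddies' positions along the rail from the earlier top view.

Run:
```python
from h import *
print("stick bottom",plane("scene",(170+175.5/4.28-.5,90+358/4.28-.5),174.5))
s=cv2.imread("/tmp/sA.png");b=cv2.inRange(cv2.cvtColor(s,40),(3,90,50),(15,255,200));b[:130]=0;b[182:]=0;b[:,:200]=0;b[:,222:]=0
for v in range(142,178,4):
    u=np.where(b[v])[0]
    if len(u): print(v,u.min(),u.max(),end="; ")
for z in(175,235): print("pred",z,proj("scene",[435.4,-119.4,z]).round(1))
t=cv2.imread("/tmp/t6.png");w=cv2.inRange(cv2.cvtColor(t,6),125,255);w[:190]=0;w[216:]=0;w[:,:135]=0;w[:,:]=w;w[:,205:]=0
r=np.array([np.cos(np.radians(5.05)),np.sin(np.radians(5.05))]);y=np.array([-r[1],r[0]])
for v in(202,204,206,208):
    u=np.where(w[v])[0];print(v,u.tolist()[:1],[ (int(a),int(bb)) for a,bb in zip(u[:-1],u[1:]) if bb-a>3],u[-1:])
    for g in [u[0]]+[q for a,bb in zip(u[:-1],u[1:]) if bb-a>3 for q in(a,bb)]+[u[-1]]:
        X=plane("top",(g,v),108);print("   ",g,"along rail y",((X[:2]-[536.6,97])@y).round(1))
c=lambda tcp:((np.array(tcp)-[536.6,97])@y).round(1)
print("tab y by tcp",c((514.6,145.2)),c((523.3,45.7)))
```

```text
stick bottom [ 435.84882265 -110.23627352  174.5       ]
146 209 211; 150 209 210; 154 209 210; 158 210 210; 162 210 210; 166 210 210; 170 210 210; 174 211 211; pred 175 [[211.5 174.4]]
pred 235 [[210.6 154. ]]
202 [143] [(167, 175)] [198]
    143 along rail y 85.3
    167 along rail y 12.4
    175 along rail y -12.0
    198 along rail y -82.5
204 [143] [(168, 175)] [187]
    143 along rail y 85.8
    168 along rail y 9.8
    175 along rail y -11.5
    187 along rail y -48.2
206 [143] [] [166]
    143 along rail y 86.3
    166 along rail y 16.4
208 [144] [] [147]
    144 along rail y 83.7
    147 along rail y 74.6
tab y by tcp 49.9 -49.9
```

Request:
play_rows:
  series:
    - [-0.1, 0.3, 0, 0, 0, 0]
    - [-0.16, 0.5, 0, 0, 0, 0]
    - [-0.2, 0.6, 0, 0, 0, 0]
    - [-0.2, 0.65, 0, 0, 0, 0]
    - [-0.2, 0.65, 0, 0, 0, 0]
    - [-0.2, 0.65, 0, 0, 0, 0]
    - [-0.2, 0.65, 0, 0, 0, 0]
    - [-0.2, 0.6, 0, 0, 0, 0]
    - [-0.16, 0.45, 0, 0, 0, 0]
    - [-0.1, 0.32, 0, 0, 0, 0]
    - [-0.05, 0.2, 0, 0, 0, 0]
    - [0, 0, 0.3, 0, 0, 0]
    - [0, 0, 0.4, 0, 0, 0]
    - [0, 0, 0.3, 0, 0, 0]
    - [0, 0, 0, 0, 0, 0]
    - [0, 0, 0, 0, 0, 0]
    - [0, 0, 0, 0, 0, 0]

```text
clock: 36.67
ee_pos: [496.1, 165.5, 226.9]
eef_rot: [-0.044, 0.999, 0.0, 0.001]
force: [-0.5, 0.6, 0.6]
opening: 0.115
gripper_force: 58.6
```

Run:
```python
from h import *
go((494.7,165.5,195),95.05)
```

```text
t 36.67 turn units [ 0.01  0.02 -0.  ] then shift units [0.028 0.002 0.637] || now-frame [0.029 0.001 0.637] j [ 0.63  0.21 -0.25  0.   -1.11 -2.12] F [-0.5  0.6  0.6] pos [496.1 165.5 226.9] open 0.115
```

Request:
play_rows:
  series:
    - [0.028, 0, 0.1, 0, 0, 0]
    - [0, 0, 0.15, 0, 0, 0]
    - [0, 0, 0.15, 0, 0, 0]
    - [0, 0, 0.15, 0, 0, 0]
    - [0, 0, 0.15, 0, 0, 0]
    - [0, 0, 0, 0, 0, 0]

```text
clock: 37.42
ee_pos: [493.9, 165.0, 190.2]
eef_rot: [-0.044, 0.999, -0.0, -0.001]
force: [-0.3, -0.0, 0.2]
opening: 0.12
gripper_force: 58.6
```

Request:
play_rows:
  series:
    - [0, 0, 0.2, 0, 0, 0]
    - [0, 0, 0.2, 0, 0, 0]
    - [0, 0, 0.2, 0, 0, 0]
    - [0, 0, 0.2, 0, 0, 0]
    - [0, 0, 0.2, 0, 0, 0]
    - [0, 0, 0.1, 0, 0, 0]
    - [0, 0, 0, 0, 0, 0]

```text
clock: 38.3
ee_pos: [493.8, 165.0, 135.3]
eef_rot: [-0.044, 0.999, -0.0, -0.001]
force: [-1.1, -0.8, -0.4]
opening: 0.118
gripper_force: 60.1
```

Request:
play_rows:
  series:
    - [0, 0, 0, 0, 0, 0]
    - [0, 0, 0, 0, 0, 0]
    - [0, 0, 0, 0, 0, 0]
    - [0, 0, -0.1, 0, 0, 0]
    - [0, 0, -0.3, 0, 0, 0]
    - [0, 0, -0.4, 0, 0, 0]
    - [0, 0, -0.5, 0, 0, 0]
    - [0, 0, -0.5, 0, 0, 0]
    - [0, 0, -0.2, 0, 0, 0]
    - [0, 0, 0, 0, 0, 0]
    - [0, 0, 0, 0, 0, 0]
  grip: 0.25

```text
clock: 39.67
ee_pos: [493.8, 165.0, 235.2]
eef_rot: [-0.044, 0.999, -0.0, -0.001]
force: [0.1, -0.6, -0.7]
opening: 0.25
gripper_force: 0.0
```

Run:
```python
from h import *
sticks("B");s=cv2.imread("/tmp/sB.png");crop(s,170,115,270,205,6,"cB.png")
go((448.8-4,-268.3-.3,180),95.05)
```

```text
rack [ 446.8 -243.1] yaw 4.75 size [16.44937897 91.06413269]
px (np.float64(206.0), np.float64(217.5)) h 53 ('z136', [368.7, -254.6], 'well', 3, np.float64(81.2)) ('z106', [383.1, -210.6], 'well', 2, np.float64(62.1))
px (np.float64(233.5), np.float64(212.5)) h 31 ('z136', [437.6, -261.9], 'well', 3, np.float64(12.7)) ('z106', [455.7, -218.4], 'well', 2, np.float64(11.0))
px (np.float64(248.0), np.float64(222.5)) h 32 ('z136', [451.5, -317.0], 'well', 4, np.float64(1.7)) ('z106', [470.3, -276.4], 'well', 3, np.float64(23.0))
px (np.float64(258.5), np.float64(244.5)) h 21 ('z136', [436.0, -405.0], 'well', 5, np.float64(42.9)) ('z106', [454.0, -369.2], 'well', 5, np.float64(3.4))
wells [[436.4, -118.5], [440.6, -168.3], [444.7, -218.2], [448.8, -268.0], [453.0, -317.8], [457.1, -367.7]]
t 39.77 turn units [-0.01 -0.02 -0.  ] then shift units [ 1.74  -8.552  1.101] || now-frame [ 1.737 -8.551  1.112] j [ 0.63  0.21 -0.24 -0.   -1.13 -2.12] F [-0.   0.4  0.5] pos [493.8 165.  235.1] open 0.249
```

View pics/cB.png

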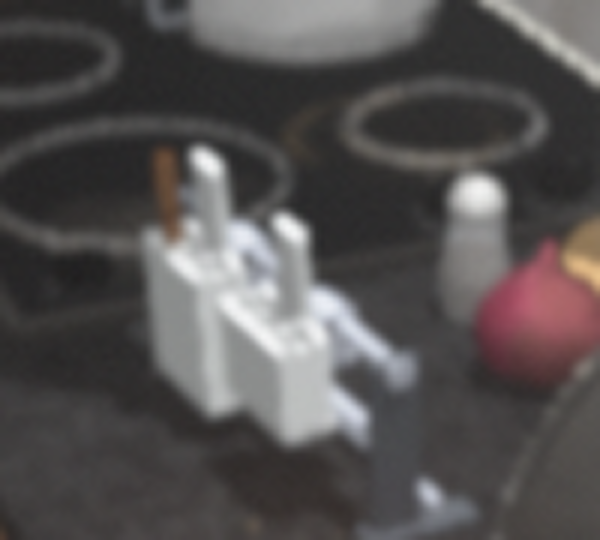

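The first long muddler sits to the bottom, its top level with the tab, and the rack hasn't moved. Next is well 3.

Request:
play_rows:
  series:
    - [0.1, -0.35, 0, 0, 0, 0]
    - [0.15, -0.7, 0, 0, 0, 0]
    - [0.18, -0.9, 0, 0, 0, 0]
    - [0.2, -1, 0, 0, 0, 0]
    - [0.2, -1, 0, 0, 0, 0]
    - [0.2, -1, 0, 0, 0, 0]
    - [0.2, -1, 0, 0, 0, 0]
    - [0.17, -0.9, 0, 0, 0, 0]
    - [0.14, -0.8, 0.1, 0, 0, 0]
    - [0.1, -0.5, 0.2, 0, 0, 0]
    - [0.1, -0.3, 0.3, 0, 0, 0]
    - [0, -0.1, 0.4, 0, 0, 0]
    - [0, 0, 0.1, 0, 0, 0]
    - [0, 0, 0, 0, 0, 0]
    - [0, 0, 0, 0, 0, 0]
    - [0, 0, 0, 0, 0, 0]
  grip: 0.35

```text
clock: 41.78
ee_pos: [445.7, -268.0, 181.8]
eef_rot: [-0.044, 0.999, -0.0, 0.001]
force: [1.0, 0.1, 0.7]
opening: 0.349
gripper_force: 0.0
```

Run:
```python
from h import *
go((448.8-4,-268.3-.3,106.7),95.05)
```

```text
t 41.77 turn units [-0.01  0.02  0.01] then shift units [ 0.018 -0.01   1.502] || now-frame [ 0.02  -0.009  1.502] j [-0.23  0.25 -0.32  0.   -1.   -1.25] F [1.  0.1 0.7] pos [ 445.7 -268.   181.8] open 0.349
```

Request:
play_rows:
  series:
    - [0.018, -0.01, 0.2, 0, 0, 0]
    - [0, 0, 0.4, 0, 0, 0]
    - [0, 0, 0.4, 0, 0, 0]
    - [0, 0, 0.3, 0, 0, 0]
    - [0, 0, 0.2, 0, 0, 0]
    - [0, 0, 0, 0, 0, 0]
    - [0, 0, 0, 0, 0, 0]

```text
clock: 42.65
ee_pos: [444.9, -269.0, 106.6]
eef_rot: [-0.044, 0.999, -0.0, 0.001]
force: [-0.6, 0.2, 0.3]
opening: 0.351
gripper_force: 0.0
```

Request:
play_rows:
  series:
    - [0, 0, 0, 0, 0, 0]
    - [0, 0, 0, 0, 0, 0]
    - [0, 0, 0, 0, 0, 0]
    - [0, 0, 0, 0, 0, 0]
    - [0, 0, 0, 0, 0, 0]
    - [0, 0, 0, 0, 0, 0]
  grip: 0

```text
clock: 43.4
ee_pos: [445.0, -269.1, 106.8]
eef_rot: [-0.044, 0.999, -0.0, 0.001]
force: [-0.6, 0.7, 5.9]
opening: 0.116
gripper_force: 58.8
```

Request:
play_rows:
  series:
    - [0, 0, -0.1, 0, 0, 0]
    - [0, 0, -0.2, 0, 0, 0]
    - [0, 0, -0.3, 0, 0, 0]
    - [0, 0, -0.4, 0, 0, 0]
    - [0, 0, -0.5, 0, 0, 0]
    - [0, 0, -0.5, 0, 0, 0]
    - [0, 0, -0.5, 0, 0, 0]
    - [0, 0, -0.5, 0, 0, 0]
    - [0, 0, -0.4, 0, 0, 0]
    - [0, 0, 0, 0, 0, 0]
    - [0, 0, 0, 0, 0, 0]

```text
clock: 44.78
ee_pos: [443.8, -268.5, 275.5]
eef_rot: [-0.044, 0.999, 0.0, -0.0]
force: [0.1, -0.2, -0.4]
opening: 0.116
gripper_force: 58.5
```

```bash
cat >> h.py <<'E'
def held(z0,z1,dx=4):
    "offset in px of held stick's row centres from where it should be (stick dx ahead of TCP, between heights z0,z1)"
    s=manip.read_camera("scene")[:,:,::-1];b=cv2.inRange(cv2.cvtColor(s,40),(3,80,40),(16,255,200))
    p=manip.get_obs()["ee_pos"]
    for z in np.linspace(z0,z1,5):
        q=proj("scene",[p[0]+dx,p[1],z])[0];v=int(round(q[1]));u=np.where(b[v,int(q[0])-9:int(q[0])+10])[0]+int(q[0])-9
        print("z",z,"px diff",round(u.mean()-q[0],1) if len(u) else None,len(u))
E
python3 - <<'E'
from h import *
held(185,240)
go((498.8,119.7,275),95.05)
E
```

```text
z 185.0 px diff -1.6 4
z 198.75 px diff -1.0 5
z 212.5 px diff -1.0 5
z 226.25 px diff -0.9 5
z 240.0 px diff -0.3 4
t 44.83 turn units [ 0.01 -0.02 -0.  ] then shift units [-1.781e+00  7.637e+00  2.000e-03] || now-frame [-1.779e+00  7.638e+00  7.000e-03] j [-0.23  0.17 -0.18 -0.   -1.22 -1.25] F [-0.2 -0.3 -0.1] pos [ 443.7 -268.5  275.1] open 0.115
```

Request:
play_rows:
  series:
    - [-0.1, 0.35, 0, 0, 0, 0]
    - [-0.15, 0.6, 0, 0, 0, 0]
    - [-0.18, 0.8, 0, 0, 0, 0]
    - [-0.2, 0.9, 0, 0, 0, 0]
    - [-0.2, 0.9, 0, 0, 0, 0]
    - [-0.2, 0.9, 0, 0, 0, 0]
    - [-0.2, 0.9, 0, 0, 0, 0]
    - [-0.2, 0.8, 0, 0, 0, 0]
    - [-0.17, 0.7, 0, 0, 0, 0]
    - [-0.12, 0.49, 0, 0, 0, 0]
    - [-0.08, 0.3, 0, 0, 0, 0]
    - [0, 0, 0.3, 0, 0, 0]
    - [0, 0, 0.4, 0, 0, 0]
    - [0, 0, 0.3, 0, 0, 0]
    - [0, 0, 0, 0, 0, 0]
    - [0, 0, 0, 0, 0, 0]
    - [0, 0, 0, 0, 0, 0]

```text
clock: 46.95
ee_pos: [500.9, 119.7, 226.8]
eef_rot: [-0.044, 0.999, 0.0, 0.001]
force: [0.1, -0.2, 0.2]
opening: 0.118
gripper_force: 58.5
```

Run:
```python
from h import *
go((500,119.8,190),95.05)
```

```text
t 46.95 turn units [ 0.01  0.02 -0.  ] then shift units [0.017 0.004 0.737] || now-frame [0.018 0.004 0.737] j [ 0.55  0.2  -0.27  0.   -1.1  -2.03] F [ 0.1 -0.2  0.2] pos [500.9 119.7 226.8] open 0.118
```

Request:
play_rows:
  series:
    - [0.01, 0, 0.1, 0, 0, 0]
    - [0, 0, 0.15, 0, 0, 0]
    - [0, 0, 0.15, 0, 0, 0]
    - [0, 0, 0.15, 0, 0, 0]
    - [0, 0, 0.15, 0, 0, 0]
    - [0, 0, 0, 0, 0, 0]

```text
clock: 47.7
ee_pos: [499.5, 119.4, 190.2]
eef_rot: [-0.044, 0.999, -0.0, -0.001]
force: [0.7, 0.3, 0.2]
opening: 0.12
gripper_force: 58.5
```

Request:
play_rows:
  series:
    - [0, 0, 0.2, 0, 0, 0]
    - [0, 0, 0.2, 0, 0, 0]
    - [0, 0, 0.2, 0, 0, 0]
    - [0, 0, 0.2, 0, 0, 0]
    - [0, 0, 0.2, 0, 0, 0]
    - [0, 0, 0.1, 0, 0, 0]
    - [0, 0, 0, 0, 0, 0]

```text
clock: 48.58
ee_pos: [514.0, 120.4, 154.1]
eef_rot: [-0.048, 0.999, 0.001, 0.018]
force: [-2.2, -13.5, 65.0]
opening: 0.114
gripper_force: 99.0
```

Request:
play_rows:
  series:
    - [0, 0, 0, 0, 0, 0]
    - [0, 0, 0, 0, 0, 0]
    - [0, 0, 0, 0, 0, 0]
    - [0, 0, -0.1, 0, 0, 0]
    - [0, 0, -0.3, 0, 0, 0]
    - [0, 0, -0.4, 0, 0, 0]
    - [0, 0, -0.5, 0, 0, 0]
    - [0, 0, -0.5, 0, 0, 0]
    - [0, 0, -0.2, 0, 0, 0]
    - [0, 0, 0, 0, 0, 0]
    - [0, 0, 0, 0, 0, 0]
  grip: 0.25

```text
clock: 49.95
ee_pos: [499.2, 119.4, 234.6]
eef_rot: [-0.044, 0.999, -0.0, -0.001]
force: [0.3, 0.2, 0.5]
opening: 0.249
gripper_force: 0.0
```

Run:
```python
from h import *
sticks("C")
go((453-4,-317.8-.3,180),95.05)
```

```text
rack [ 446.8 -243.1] yaw 4.75 size [16.44937897 91.06413269]
px (np.float64(206.0), np.float64(217.5)) h 53 ('z136', [368.7, -254.6], 'well', 3, np.float64(81.2)) ('z106', [383.1, -210.6], 'well', 2, np.float64(62.1))
px (np.float64(229.0), np.float64(213.5)) h 20 ('z136', [425.9, -261.5], 'well', 3, np.float64(23.9)) ('z106', [443.3, -217.9], 'well', 2, np.float64(1.4))
px (np.float64(248.0), np.float64(222.5)) h 32 ('z136', [451.5, -317.0], 'well', 4, np.float64(1.7)) ('z106', [470.3, -276.4], 'well', 3, np.float64(23.0))
px (np.float64(258.5), np.float64(244.5)) h 21 ('z136', [436.0, -405.0], 'well', 5, np.float64(42.9)) ('z106', [454.0, -369.2], 'well', 5, np.float64(3.4))
wells [[436.4, -118.5], [440.6, -168.3], [444.7, -218.2], [448.8, -268.0], [453.0, -317.8], [457.1, -367.7]]
t 50.05 turn units [-0.01 -0.03 -0.  ] then shift units [ 1.774 -8.627  1.097] || now-frame [ 1.77  -8.626  1.108] j [ 0.55  0.19 -0.25 -0.   -1.13 -2.03] F [ 1.3 -0.1  0.3] pos [499.4 119.4 234.8] open 0.25
```

That one jammed with 65 N on the tool. I'll look before going on.

Run:
```python
from h import *
s=cv2.imread("/tmp/sC.png");t=cv2.imread("/tmp/tC.png")
a=cv2.resize(s[115:215,165:255],(495,550),interpolation=2);d=cv2.resize(t[165:225,130:190],(300,300),interpolation=2)
c=np.zeros((550,795,3),np.uint8);c[:,:495]=a;c[:300,495:]=d;cv2.imwrite("pics/cC.png",c)
```

```text
(no output)
```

View pics/cC.png

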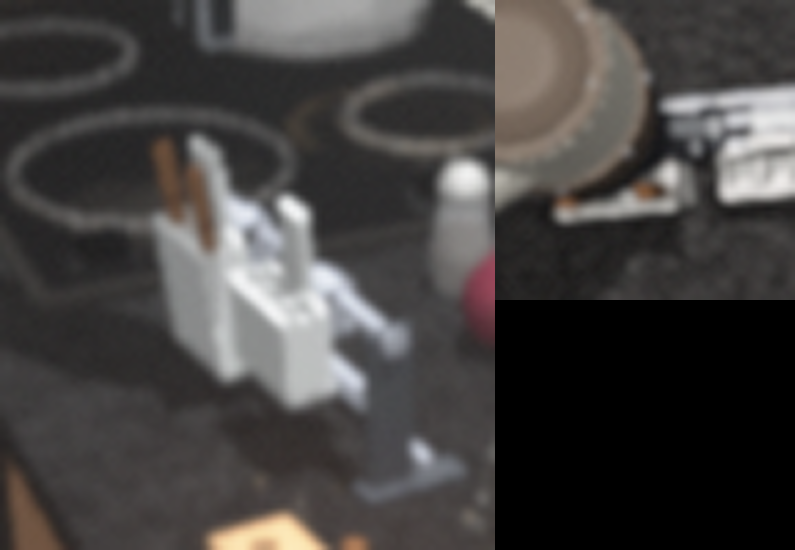

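Stick 2 is in the cell, with its top near (197,168). The deep caddy has tipped, though: its tab leans from (235,235) to (205,140), so the top is toward the robot. I've used all the picture views, so I'll measure the tilt numerically, before against after.

```bash
cat >> h.py <<'E'
def tabscan(s,rows=range(138,160),lo=196,hi=226,thr=110):
    g=s.astype(int);w=(g.min(2)>thr)&(g.max(2)-g.min(2)<40)
    for v in rows:
        u=np.where(w[v,lo:hi])[0]+lo;gs=np.split(u,np.where(np.diff(u)>1)[0]+1) if len(u) else []
        print(v,[(int(a[0]),int(a[-1])) for a in gs],end=" | ")
    print()
E
python3 - <<'E'
from h import *
for n in "BC":
    s=cv2.imread(f"/tmp/s{n}.png");print(n);tabscan(s,range(136,182,2),185)
    b=cv2.inRange(cv2.cvtColor(s,40),(3,80,40),(16,255,200))
    print("brown",[(v,np.where(b[v,188:208])[0].tolist()[:1],np.where(b[v,188:208])[0].tolist()[-1:]) for v in range(136,166,3)])
E
```

```text
B
136 [] | 138 [] | 140 [(202, 205)] | 142 [(202, 207)] | 144 [(203, 207)] | 146 [(202, 207)] | 148 [(202, 207)] | 150 [(202, 208), (216, 217)] | 152 [(200, 212), (215, 220)] | 154 [(194, 197), (200, 221)] | 156 [(194, 221)] | 158 [(194, 221)] | 160 [(195, 221)] | 162 [(195, 223)] | 164 [(195, 225)] | 166 [(195, 225)] | 168 [(196, 225)] | 170 [(196, 225)] | 172 [(196, 225)] | 174 [(196, 225)] | 176 [(197, 225)] | 178 [(199, 225)] | 180 [(201, 225)] | 
brown [(136, [], []), (139, [], []), (142, [7], [10]), (145, [8], [10]), (148, [9], [10]), (151, [9], [10]), (154, [], []), (157, [], []), (160, [], []), (163, [], [])]
C
136 [] | 138 [] | 140 [(200, 201)] | 142 [(200, 204)] | 144 [(201, 204)] | 146 [(202, 205)] | 148 [(203, 206)] | 150 [(203, 207), (216, 217)] | 152 [(204, 212), (215, 220)] | 154 [(193, 195), (199, 199), (204, 213), (216, 221)] | 156 [(193, 200), (204, 221)] | 158 [(194, 200), (204, 221)] | 160 [(194, 221)] | 162 [(195, 223)] | 164 [(195, 225)] | 166 [(195, 225)] | 168 [(196, 225)] | 170 [(196, 225)] | 172 [(197, 225)] | 174 [(197, 225)] | 176 [(198, 225)] | 178 [(200, 225)] | 180 [(202, 225)] | 
brown [(136, [], []), (139, [], []), (142, [5], [8]), (145, [5], [8]), (148, [6], [13]), (151, [7], [13]), (154, [13], [14]), (157, [14], [14]), (160, [], []), (163, [], [])]
```

The tilt is roughly 0.1–0.2 rad. To right it I'll re-grip the tab, since the flat pads set it vertical, then lift slightly, push to the stop and set it down.

Request:
play_rows:
  series:
    - [0, 0, 0, 0, 0, -1]
    - [0, 0, 0, 0, 0, -1]
    - [0, 0, 0, 0, 0, -1]
    - [0, 0, 0, 0, 0, -1]
    - [0, 0, 0, 0, 0, -1]
    - [0, 0, 0, 0, 0, -1]
    - [0, 0, 0, 0, 0, -1]
    - [0, 0, 0, 0, 0, -1]
    - [0, 0, 0, 0, 0, -1]
    - [0, 0, 0, 0, 0, -1]
    - [0, 0, 0, 0, 0, -1]
    - [0, 0, 0, 0, 0, -1]
    - [0, 0, 0, 0, 0, -1]
    - [0, 0, 0, 0, 0, -1]
    - [0, 0, 0, 0, 0, -1]
    - [0, 0, 0, 0, 0, -1]
    - [0, 0, 0, 0, 0, -1]
    - [0, 0, 0, 0, 0, -1]
    - [0, 0, 0, 0, 0, 0]
    - [0, 0, 0, 0, 0, 0]
  grip: 0.35

```text
clock: 52.55
ee_pos: [499.8, 119.5, 235.7]
eef_rot: [0.737, -0.676, -0.0, 0.0]
force: [-0.1, -0.1, -0.9]
opening: 0.351
gripper_force: 0.0
```

Run:
```python
from h import *
go((511,144.3,165),5.05)
for z in(150,155): print("stick2 top",plane("scene",(200.8,146.3),z),"stick1",plane("scene",(194.6,141.5),z))
print("tab top C",plane("scene",(202.3,141.5),157))
```

```text
t 52.55 turn units [ 0.01 -0.   -0.02] then shift units [-0.474 -0.267  1.414] || now-frame [-0.475 -0.267  1.413] j [ 0.55  0.19 -0.25 -0.   -1.13 -0.46] F [-0.1 -0.1 -0.9] pos [499.8 119.5 235.7] open 0.351
stick2 top [489.4495566 125.4102547 150.       ] stick1 [484.01329793 171.22369733 150.        ]
stick2 top [485.88794391 114.42450809 155.        ] stick1 [480.50141533 159.81885617 155.        ]
tab top C [501.78812766 144.8222848  157.        ]
```

Request:
play_rows:
  series:
    - [-0.15, -0.04, 0, 0, 0, 0]
    - [-0.2, -0.06, 0.2, 0, 0, 0]
    - [-0.12, -0.04, 0.4, 0, 0, 0]
    - [0, 0, 0.4, 0, 0, 0]
    - [0, 0, 0.3, 0, 0, 0]
    - [0, 0, 0.1, 0, 0, 0]
    - [0, 0, 0, 0, 0, 0]
    - [0, 0, 0, 0, 0, 0]
  grip: 0.45

```text
clock: 53.55
ee_pos: [505.3, 143.8, 166.8]
eef_rot: [0.738, -0.675, 0.0, -0.001]
force: [1.1, 0.5, -0.3]
opening: 0.451
gripper_force: 0.0
```

Request:
play_rows:
  series:
    - [0, 0, 0.1, 0, 0, 0]
    - [0, 0, 0.15, 0, 0, 0]
    - [0, 0, 0.15, 0, 0, 0]
    - [0, 0, 0.15, 0, 0, 0]
    - [0, 0, 0.1, 0, 0, 0]
    - [0, 0, 0, 0, 0, 0]

```text
clock: 54.3
ee_pos: [504.6, 143.5, 133.0]
eef_rot: [0.738, -0.675, -0.0, 0.001]
force: [-0.1, -0.4, 0.2]
opening: 0.447
gripper_force: 0.0
```

Request:
play_rows:
  series:
    - [0, 0, 0, 0, 0, 0]
    - [0, 0, 0, 0, 0, 0]
    - [0, 0, 0, 0, 0, 0]
    - [0, 0, 0, 0, 0, 0]
  grip: 0.22

```text
clock: 54.8
ee_pos: [504.9, 143.6, 133.7]
eef_rot: [0.738, -0.675, 0.0, -0.0]
force: [-0.1, 0.3, -0.5]
opening: 0.22
gripper_force: 0.0
```

Request:
play_rows:
  series:
    - [0, -0.04, 0, 0, 0, 0]
    - [0, -0.04, 0, 0, 0, 0]
    - [0, -0.04, 0, 0, 0, 0]
    - [0, -0.04, 0, 0, 0, 0]
    - [0, 0, 0, 0, 0, 0]

```text
clock: 55.42
ee_pos: [512.9, 144.2, 133.5]
eef_rot: [0.737, -0.675, 0.0, 0.0]
force: [-0.2, -0.8, -0.1]
opening: 0.22
gripper_force: 0.3
```

Request:
play_rows:
  series:
    - [0, 0, 0, 0, 0, 0]
    - [0, 0, 0, 0, 0, 0]
    - [0, 0, 0, 0, 0, 0]
    - [0, 0, 0, 0, 0, 0]
    - [0, 0, 0, 0, 0, 0]
  grip: 0

```text
clock: 56.05
ee_pos: [513.1, 144.4, 133.9]
eef_rot: [0.738, -0.675, 0.0, -0.0]
force: [-0.7, -1.1, 2.4]
opening: 0.075
gripper_force: 60.3
```

Run:
```python
from h import *
go((514.6,145.2,133),5.05)
s=manip.read_camera("scene")[:,:,::-1];cv2.imwrite("/tmp/sD.png",s);tabscan(s,range(140,182,2),185)
```

```text
t 56.05 turn units [-0.01  0.    0.  ] then shift units [-0.014 -0.032  0.017] || now-frame [-0.014 -0.032  0.017] j [ 0.58  0.32 -0.35  0.   -0.89 -0.49] F [-0.7 -1.1  2.4] pos [513.1 144.4 133.9] open 0.075
140 [] | 142 [(205, 207)] | 144 [(206, 208)] | 146 [(206, 208)] | 148 [(206, 208)] | 150 [(205, 208), (216, 217)] | 152 [(195, 196), (201, 201), (205, 212), (215, 220)] | 154 [(194, 201), (206, 221)] | 156 [(194, 202), (205, 221)] | 158 [(194, 203), (205, 221)] | 160 [(194, 221)] | 162 [(195, 223)] | 164 [(195, 225)] | 166 [(195, 225)] | 168 [(195, 225)] | 170 [(195, 225)] | 172 [(195, 225)] | 174 [(196, 225)] | 176 [(197, 225)] | 178 [(199, 225)] | 180 [(201, 225)] |
```

Request:
play_rows:
  series:
    - [0, 0, -0.03, 0, 0, 0]
    - [0, 0, -0.03, 0, 0, 0]
    - [0, -0.02, 0, 0, 0, 0]
    - [0, -0.02, 0, 0, 0, 0]
    - [0, 0, 0, 0, 0, 0]
    - [0, 0, 0, 0, 0, 0]

```text
clock: 56.85
ee_pos: [514.2, 144.3, 136.1]
eef_rot: [0.737, -0.675, -0.0, 0.001]
force: [-1.8, 0.5, -2.3]
opening: 0.076
gripper_force: 59.4
```

Request:
play_rows:
  series:
    - [0, 0, 0.03, 0, 0, 0]
    - [0, 0, 0.02, 0, 0, 0]
    - [0, 0, 0, 0, 0, 0]

```text
clock: 57.22
ee_pos: [514.3, 144.2, 134.1]
eef_rot: [0.738, -0.675, -0.0, 0.001]
force: [-3.5, -1.0, -1.3]
opening: 0.082
gripper_force: 59.8
```

Request:
play_rows:
  series:
    - [0, -0.02, 0.02, 0, 0, 0]
    - [0, 0, 0.01, 0, 0, 0]
    - [0, 0, 0, 0, 0, 0]

```text
clock: 57.6
ee_pos: [514.7, 144.1, 134.0]
eef_rot: [0.738, -0.675, -0.0, 0.001]
force: [-8.7, -0.8, 9.3]
opening: 0.075
gripper_force: 61.2
```

Request:
play_rows:
  series:
    - [0, 0, 0.02, 0, 0, 0]
    - [0, 0, 0.01, 0, 0, 0]
    - [0, 0, 0, 0, 0, 0]

```text
clock: 57.98
ee_pos: [514.7, 144.1, 133.9]
eef_rot: [0.738, -0.675, -0.0, 0.001]
force: [-11.4, -0.8, 15.9]
opening: 0.078
gripper_force: 62.2
```

Request:
play_rows:
  series:
    - [0, 0, -0.02, 0, 0, 0]
    - [0, 0, 0, 0, 0, 0]

```text
clock: 58.22
ee_pos: [514.7, 144.1, 134.0]
eef_rot: [0.738, -0.675, -0.0, 0.001]
force: [-9.7, -1.4, 9.9]
opening: 0.079
gripper_force: 61.6
```

Request:
play_rows:
  series:
    - [0, 0, 0, 0, 0, 0]
    - [0, 0, 0, 0, 0, 0]
    - [0, 0, 0, 0, 0, 0]
    - [0, 0, 0, 0, 0, 0]
    - [0, 0, -0.1, 0, 0, 0]
    - [0, 0, -0.3, 0, 0, 0]
    - [0, 0, -0.4, 0, 0, 0]
    - [0, 0, -0.5, 0, 0, 0]
    - [0, 0, -0.5, 0, 0, 0]
    - [0, 0, -0.3, 0, 0, 0]
    - [0, 0, 0, 0, 0, 0]
  grip: 0.25

```text
clock: 59.6
ee_pos: [516.3, 144.9, 238.6]
eef_rot: [0.738, -0.675, 0.0, -0.002]
force: [-0.4, 0.4, -0.7]
opening: 0.254
gripper_force: 0.0
```

Request:
play_rows:
  series:
    - [0, 0, 0, 0, 0, 1]
    - [0, 0, 0, 0, 0, 1]
    - [0, 0, 0, 0, 0, 1]
    - [0, 0, 0, 0, 0, 1]
    - [0, 0, 0, 0, 0, 1]
    - [0, 0, 0, 0, 0, 1]
    - [0, 0, 0, 0, 0, 1]
    - [0, 0, 0, 0, 0, 1]
    - [0, 0, 0, 0, 0, 1]
    - [0, 0, 0, 0, 0, 1]
    - [0, 0, 0, 0, 0, 1]
    - [0, 0, 0, 0, 0, 1]
    - [0, 0, 0, 0, 0, 1]
    - [0, 0, 0, 0, 0, 1]
    - [0, 0, 0, 0, 0, 1]
    - [0, 0, 0, 0, 0, 1]
    - [0, 0, 0, 0, 0, 1]
    - [0, 0, 0, 0, 0, 1]
    - [0, 0, 0, 0, 0, 0]
    - [0, 0, 0, 0, 0, 0]

```text
clock: 62.1
ee_pos: [515.5, 144.4, 236.4]
eef_rot: [-0.045, 0.999, -0.0, -0.001]
force: [-0.0, 0.1, 0.3]
opening: 0.254
gripper_force: 0.0
```

```bash
cat >> h.py <<'E'
def brown(s,rows=range(134,175,3),lo=186,hi=232):
    b=cv2.inRange(cv2.cvtColor(s,40),(3,80,40),(16,255,200))
    for v in rows:
        u=np.where(b[v,lo:hi])[0]+lo;gs=np.split(u,np.where(np.diff(u)>1)[0]+1) if len(u) else []
        print(v,[(int(a[0]),int(a[-1])) for a in gs],end=" | ")
    print()
E
python3 - <<'E'
from h import *
sticks("E");s=cv2.imread("/tmp/sE.png");tabscan(s,range(140,182,2),185);brown(s)
go((453-4,-317.8-.3,180),95.05)
E
```

```text
rack [ 446.8 -243.1] yaw 4.75 size [16.44937897 91.06413269]
px (np.float64(206.0), np.float64(217.5)) h 53 ('z136', [368.7, -254.6], 'well', 3, np.float64(81.2)) ('z106', [383.1, -210.6], 'well', 2, np.float64(62.1))
px (np.float64(229.0), np.float64(213.5)) h 20 ('z136', [425.9, -261.5], 'well', 3, np.float64(23.9)) ('z106', [443.3, -217.9], 'well', 2, np.float64(1.4))
px (np.float64(248.0), np.float64(222.5)) h 32 ('z136', [451.5, -317.0], 'well', 4, np.float64(1.7)) ('z106', [470.3, -276.4], 'well', 3, np.float64(23.0))
px (np.float64(258.5), np.float64(244.5)) h 21 ('z136', [436.0, -405.0], 'well', 5, np.float64(42.9)) ('z106', [454.0, -369.2], 'well', 5, np.float64(3.4))
wells [[436.4, -118.5], [440.6, -168.3], [444.7, -218.2], [448.8, -268.0], [453.0, -317.8], [457.1, -367.7]]
140 [(202, 204)] | 142 [(202, 206)] | 144 [(203, 206)] | 146 [(204, 206)] | 148 [(205, 207)] | 150 [(205, 207), (216, 217)] | 152 [(205, 212), (215, 220)] | 154 [(194, 197), (200, 200), (205, 221)] | 156 [(194, 201), (205, 221)] | 158 [(194, 202), (205, 221)] | 160 [(194, 221)] | 162 [(195, 223)] | 164 [(195, 225)] | 166 [(195, 225)] | 168 [(195, 225)] | 170 [(196, 225)] | 172 [(196, 225)] | 174 [(196, 225)] | 176 [(197, 225)] | 178 [(200, 225)] | 180 [(201, 225)] | 
134 [] | 137 [] | 140 [(195, 198)] | 143 [(195, 198)] | 146 [(196, 198), (201, 202)] | 149 [(196, 198), (202, 203)] | 152 [(197, 198), (202, 203)] | 155 [(203, 203)] | 158 [(204, 204)] | 161 [] | 164 [] | 167 [] | 170 [] | 173 [] | 
t 62.2 turn units [-0.   -0.01  0.01] then shift units [ 2.142 -9.099  1.135] || now-frame [ 2.148 -9.098  1.138] j [ 0.58  0.23 -0.2  -0.   -1.14 -2.06] F [ 0.5 -0.3  0.2] pos [515.6 144.5 236.7] open 0.251
```

The jam came from the inner finger landing on the tab's top edge. The caddy is upright again. From here I'll keep a bigger stick offset in the pads and release with the TCP above about 158 mm where needed. Next is well 4.

Request:
play_rows:
  series:
    - [0.1, -0.35, 0, 0, 0, 0]
    - [0.15, -0.7, 0, 0, 0, 0]
    - [0.22, -0.9, 0, 0, 0, 0]
    - [0.25, -1, 0, 0, 0, 0]
    - [0.25, -1, 0, 0, 0, 0]
    - [0.25, -1, 0, 0, 0, 0]
    - [0.25, -1, 0, 0, 0, 0]
    - [0.22, -1, 0, 0, 0, 0]
    - [0.18, -0.9, 0.1, 0, 0, 0]
    - [0.15, -0.6, 0.2, 0, 0, 0]
    - [0.1, -0.4, 0.3, 0, 0, 0]
    - [0.04, -0.25, 0.4, 0, 0, 0]
    - [0, 0, 0.1, 0, 0, 0]
    - [0, 0, 0, 0, 0, 0]
    - [0, 0, 0, 0, 0, 0]
    - [0, 0, 0, 0, 0, 0]
  grip: 0.35

```text
clock: 64.2
ee_pos: [448.7, -317.9, 182.9]
eef_rot: [-0.044, 0.999, -0.0, 0.001]
force: [-0.2, 0.2, 0.9]
opening: 0.348
gripper_force: 0.0
```

Run:
```python
from h import *
go((448,-318.2,106.7),95.05)
print(proj("scene",[[498.6,166.9,158],[502.7,121.1,158]]))
```

```text
t 64.2 turn units [-0.01  0.02  0.01] then shift units [ 0.014 -0.005  1.525] || now-frame [ 0.016 -0.004  1.525] j [-0.32  0.3  -0.25  0.   -1.02 -1.16] F [-0.2  0.2  0.9] pos [ 448.7 -317.9  182.9] open 0.348
[[199.11065026 138.98682979]
 [205.0361987  143.79770034]]
```

Request:
play_rows:
  series:
    - [0.014, 0, 0.2, 0, 0, 0]
    - [0, 0, 0.4, 0, 0, 0]
    - [0, 0, 0.4, 0, 0, 0]
    - [0, 0, 0.3, 0, 0, 0]
    - [0, 0, 0.22, 0, 0, 0]
    - [0, 0, 0, 0, 0, 0]
    - [0, 0, 0, 0, 0, 0]

```text
clock: 65.08
ee_pos: [448.0, -318.5, 106.6]
eef_rot: [-0.044, 0.999, -0.0, 0.001]
force: [0.4, -0.3, -0.4]
opening: 0.348
gripper_force: 0.0
```

Request:
play_rows:
  series:
    - [0, 0, 0, 0, 0, 0]
    - [0, 0, 0, 0, 0, 0]
    - [0, 0, 0, 0, 0, 0]
    - [0, 0, 0, 0, 0, 0]
    - [0, 0, 0, 0, 0, 0]
    - [0, 0, 0, 0, 0, 0]
  grip: 0

```text
clock: 65.82
ee_pos: [448.1, -318.5, 106.8]
eef_rot: [-0.044, 0.999, -0.0, 0.001]
force: [0.5, 0.5, 5.1]
opening: 0.117
gripper_force: 58.8
```

Request:
play_rows:
  series:
    - [0, 0, -0.1, 0, 0, 0]
    - [0, 0, -0.2, 0, 0, 0]
    - [0, 0, -0.3, 0, 0, 0]
    - [0, 0, -0.4, 0, 0, 0]
    - [0, 0, -0.5, 0, 0, 0]
    - [0, 0, -0.5, 0, 0, 0]
    - [0, 0, -0.5, 0, 0, 0]
    - [0, 0, -0.5, 0, 0, 0]
    - [0, 0, -0.4, 0, 0, 0]
    - [0, 0, -0.3, 0, 0, 0]
    - [0, 0, 0, 0, 0, 0]
    - [0, 0, 0, 0, 0, 0]

```text
clock: 67.32
ee_pos: [447.1, -317.9, 290.2]
eef_rot: [-0.044, 0.999, 0.001, -0.001]
force: [0.1, 0.2, -0.7]
opening: 0.12
gripper_force: 58.4
```

Run:
```python
from h import *
held(205,255,5)
go((500.7-5,142.8-.4,290),95.05)
```

```text
z 205.0 px diff -0.4 5
z 217.5 px diff -1.4 5
z 230.0 px diff -0.9 6
z 242.5 px diff -0.4 5
z 255.0 px diff -0.9 6
t 67.38 turn units [ 0.01 -0.02 -0.  ] then shift units [-1.78   9.085 -0.   ] || now-frame [-1.778e+00  9.086e+00  8.000e-03] j [-0.32  0.22 -0.08 -0.   -1.27 -1.16] F [ 0.2  0.5 -0.2] pos [ 447.  -317.9  290. ] open 0.122
```

Request:
play_rows:
  series:
    - [-0.1, 0.35, 0, 0, 0, 0]
    - [-0.12, 0.6, 0, 0, 0, 0]
    - [-0.15, 0.8, 0, 0, 0, 0]
    - [-0.17, 0.9, 0, 0, 0, 0]
    - [-0.18, 0.9, 0, 0, 0, 0]
    - [-0.18, 0.9, 0, 0, 0, 0]
    - [-0.18, 0.9, 0, 0, 0, 0]
    - [-0.18, 0.9, 0, 0, 0, 0]
    - [-0.15, 0.9, 0, 0, 0, 0]
    - [-0.14, 0.8, 0, 0, 0, 0]
    - [-0.12, 0.6, 0, 0, 0, 0]
    - [-0.08, 0.35, 0, 0, 0, 0]
    - [-0.04, 0.19, 0, 0, 0, 0]
    - [0, 0, 0.3, 0, 0, 0]
    - [0, 0, 0.4, 0, 0, 0]
    - [0, 0, 0.4, 0, 0, 0]
    - [0, 0, 0.15, 0, 0, 0]
    - [0, 0, 0, 0, 0, 0]
    - [0, 0, 0, 0, 0, 0]

```text
clock: 69.75
ee_pos: [496.6, 142.0, 228.9]
eef_rot: [-0.044, 0.999, -0.0, -0.0]
force: [-1.9, -0.3, -0.8]
opening: 0.12
gripper_force: 58.7
```

Run:
```python
from h import *
go((500.7-4.5,142.8-.4,190),95.05)
```

```text
t 69.75 turn units [-0.   -0.   -0.01] then shift units [0.006 0.008 0.778] || now-frame [0.006 0.008 0.778] j [ 0.59  0.2  -0.26 -0.   -1.11 -2.08] F [-1.9 -0.3 -0.8] pos [496.6 142.  228.9] open 0.12
```

Request:
play_rows:
  series:
    - [0, 0.01, 0.15, 0, 0, 0]
    - [0, 0, 0.15, 0, 0, 0]
    - [0, 0, 0.15, 0, 0, 0]
    - [0, 0, 0.15, 0, 0, 0]
    - [0, 0, 0.15, 0, 0, 0]
    - [0, 0, 0, 0, 0, 0]

```text
clock: 70.5
ee_pos: [496.4, 142.7, 190.1]
eef_rot: [-0.044, 0.999, -0.0, -0.001]
force: [-2.0, 0.0, 0.1]
opening: 0.115
gripper_force: 58.6
```

Request:
play_rows:
  series:
    - [0, 0, 0.15, 0, 0, 0]
    - [0, 0, 0.15, 0, 0, 0]
    - [0, 0, 0.15, 0, 0, 0]
    - [0, 0, 0.12, 0, 0, 0]
    - [0, 0, 0, 0, 0, 0]

```text
clock: 71.12
ee_pos: [496.5, 142.8, 161.8]
eef_rot: [-0.044, 0.999, -0.0, -0.0]
force: [-1.8, 0.1, -0.6]
opening: 0.12
gripper_force: 58.6
```

Request:
play_rows:
  series:
    - [0, 0, 0, 0, 0, 0]
    - [0, 0, 0, 0, 0, 0]
    - [0, 0, 0, 0, 0, 0]
    - [0, 0, 0, 0, 0, 0]
    - [0, 0, -0.1, 0, 0, 0]
    - [0, 0, -0.3, 0, 0, 0]
    - [0, 0, -0.5, 0, 0, 0]
    - [0, 0, -0.5, 0, 0, 0]
    - [0, 0, 0, 0, 0, 0]
    - [0, 0, 0, 0, 0, 0]
  grip: 0.25

```text
clock: 72.38
ee_pos: [496.3, 142.8, 232.5]
eef_rot: [-0.044, 0.999, 0.0, -0.0]
force: [0.6, -0.4, 0.1]
opening: 0.252
gripper_force: 0.0
```

Run:
```python
from h import *
sticks("F");s=cv2.imread("/tmp/sF.png");tabscan(s,range(138,182,2),185);brown(s,range(134,162,2))
go((444.5-6,-218.2-.5,180),95.05)
print(proj("scene",[[498.6,165.9,158],[500.7,143,158],[502.7,120.1,158]]))
```

```text
rack [ 446.8 -243.1] yaw 4.75 size [16.44937897 91.06413269]
px (np.float64(206.0), np.float64(217.5)) h 53 ('z136', [368.7, -254.6], 'well', 3, np.float64(81.2)) ('z106', [383.1, -210.6], 'well', 2, np.float64(62.1))
px (np.float64(229.0), np.float64(213.5)) h 20 ('z136', [425.9, -261.5], 'well', 3, np.float64(23.9)) ('z106', [443.3, -217.9], 'well', 2, np.float64(1.4))
px (np.float64(258.5), np.float64(244.5)) h 21 ('z136', [436.0, -405.0], 'well', 5, np.float64(42.9)) ('z106', [454.0, -369.2], 'well', 5, np.float64(3.4))
wells [[436.4, -118.5], [440.6, -168.3], [444.7, -218.2], [448.8, -268.0], [453.0, -317.8], [457.1, -367.7]]
138 [] | 140 [(201, 205)] | 142 [(202, 207)] | 144 [(203, 207)] | 146 [(204, 207)] | 148 [(204, 207)] | 150 [(205, 208), (216, 217)] | 152 [(205, 212), (215, 220)] | 154 [(193, 196), (205, 221)] | 156 [(194, 199), (205, 221)] | 158 [(194, 201), (205, 221)] | 160 [(194, 221)] | 162 [(195, 223)] | 164 [(195, 225)] | 166 [(195, 225)] | 168 [(195, 225)] | 170 [(196, 225)] | 172 [(196, 225)] | 174 [(196, 225)] | 176 [(198, 225)] | 178 [(200, 225)] | 180 [(201, 225)] | 
134 [] | 136 [] | 138 [] | 140 [(195, 197)] | 142 [(195, 199)] | 144 [(195, 200)] | 146 [(196, 202)] | 148 [(196, 203)] | 150 [(196, 203)] | 152 [(197, 203)] | 154 [(200, 203)] | 156 [(201, 203)] | 158 [(203, 203)] | 160 [] | 
t 72.47 turn units [-0.01 -0.02 -0.  ] then shift units [ 1.784 -7.097  1.035] || now-frame [ 1.781 -7.097  1.043] j [ 0.59  0.2  -0.25 -0.   -1.12 -2.08] F [-0.2  0.3  0.4] pos [496.1 142.6 231.8] open 0.25
[[199.21097619 139.0937221 ]
 [202.1541167  141.46914926]
 [205.14251551 143.91010363]]
```

All three long muddlers are in, with their tops aligned with the tab. Now the short ones, starting with well 2.

Request:
play_rows:
  series:
    - [0.12, -0.35, 0, 0, 0, 0]
    - [0.2, -0.7, 0, 0, 0, 0]
    - [0.24, -0.9, 0, 0, 0, 0]
    - [0.25, -1, 0, 0, 0, 0]
    - [0.25, -1, 0, 0, 0, 0]
    - [0.22, -1, 0, 0, 0, 0]
    - [0.2, -0.8, 0, 0, 0, 0]
    - [0.14, -0.6, 0.3, 0, 0, 0]
    - [0.1, -0.45, 0.3, 0, 0, 0]
    - [0.06, -0.3, 0.4, 0, 0, 0]
    - [0, 0, 0.4, 0, 0, 0]
    - [0, 0, 0.3, 0, 0, 0]
    - [0, 0, 0, 0, 0, 0]
    - [0, 0, 0, 0, 0, 0]
    - [0, 0, 0, 0, 0, 0]
  grip: 0.35

```text
clock: 74.35
ee_pos: [439.6, -218.7, 148.3]
eef_rot: [-0.044, 0.999, -0.0, 0.001]
force: [0.3, 0.4, -0.6]
opening: 0.348
gripper_force: 0.0
```

Run:
```python
from h import *
go((438.4,-218.7,76.7),95.05)
```

```text
t 74.35 turn units [-0.01  0.02  0.  ] then shift units [0.023 0.002 1.432] || now-frame [0.025 0.003 1.432] j [-0.13  0.24 -0.43  0.   -0.9  -1.35] F [ 0.3  0.4 -0.6] pos [ 439.6 -218.7  148.3] open 0.348
```

Request:
play_rows:
  series:
    - [0.02, 0, 0.2, 0, 0, 0]
    - [0, 0, 0.4, 0, 0, 0]
    - [0, 0, 0.4, 0, 0, 0]
    - [0, 0, 0.25, 0, 0, 0]
    - [0, 0, 0.18, 0, 0, 0]
    - [0, 0, 0, 0, 0, 0]
    - [0, 0, 0, 0, 0, 0]

```text
clock: 75.22
ee_pos: [438.7, -218.8, 76.6]
eef_rot: [-0.044, 0.999, -0.0, 0.001]
force: [-0.5, 0.4, 1.0]
opening: 0.35
gripper_force: 0.0
```

Request:
play_rows:
  series:
    - [0, 0, 0, 0, 0, 0]
    - [0, 0, 0, 0, 0, 0]
    - [0, 0, 0, 0, 0, 0]
    - [0, 0, 0, 0, 0, 0]
    - [0, 0, 0, 0, 0, 0]
    - [0, 0, 0, 0, 0, 0]
  grip: 0

```text
clock: 75.97
ee_pos: [438.8, -218.8, 76.7]
eef_rot: [-0.044, 0.999, -0.0, 0.001]
force: [-0.1, 0.8, 6.0]
opening: 0.12
gripper_force: 58.5
```

Request:
play_rows:
  series:
    - [0, 0, -0.1, 0, 0, 0]
    - [0, 0, -0.2, 0, 0, 0]
    - [0, 0, -0.3, 0, 0, 0]
    - [0, 0, -0.4, 0, 0, 0]
    - [0, 0, -0.5, 0, 0, 0]
    - [0, 0, -0.5, 0, 0, 0]
    - [0, 0, -0.5, 0, 0, 0]
    - [0, 0, -0.5, 0, 0, 0]
    - [0, 0, -0.4, 0, 0, 0]
    - [0, 0, -0.3, 0, 0, 0]
    - [0, 0, 0, 0, 0, 0]
    - [0, 0, 0, 0, 0, 0]

```text
clock: 77.47
ee_pos: [437.7, -218.4, 260.2]
eef_rot: [-0.044, 0.999, 0.0, -0.001]
force: [-0.1, -0.8, -0.5]
opening: 0.118
gripper_force: 58.4
```

Run:
```python
from h import *
held(203,235,6)
go((511.3-6,23.1-.5,262),95.05)
```

```text
z 203.0 px diff -0.3 3
z 211.0 px diff -0.3 3
z 219.0 px diff -0.2 3
z 227.0 px diff -0.6 2
z 235.0 px diff -1.0 3
t 77.53 turn units [ 0.01 -0.02 -0.  ] then shift units [-1.772  4.684 -0.039] || now-frame [-1.771  4.684 -0.039] j [-0.13  0.13 -0.27 -0.   -1.18 -1.35] F [-0.2 -0.2 -0.7] pos [ 437.6 -218.5  260. ] open 0.119
```

Request:
play_rows:
  series:
    - [-0.1, 0.3, 0, 0, 0, 0]
    - [-0.2, 0.5, 0, 0, 0, 0]
    - [-0.25, 0.65, 0, 0, 0, 0]
    - [-0.25, 0.7, 0, 0, 0, 0]
    - [-0.25, 0.7, 0, 0, 0, 0]
    - [-0.25, 0.65, 0, 0, 0, 0]
    - [-0.2, 0.5, 0, 0, 0, 0]
    - [-0.15, 0.4, 0, 0, 0, 0]
    - [-0.08, 0.28, 0, 0, 0, 0]
    - [-0.02, 0, 0.3, 0, 0, 0]
    - [0, 0, 0.4, 0, 0, 0]
    - [0, 0, 0.4, 0, 0, 0]
    - [0, 0, 0.1, 0, 0, 0]
    - [0, 0, 0, 0, 0, 0]
    - [0, 0, 0, 0, 0, 0]
    - [0, 0, 0, 0, 0, 0]

```text
clock: 79.53
ee_pos: [505.1, 22.2, 201.7]
eef_rot: [-0.044, 0.999, 0.0, 0.001]
force: [0.1, -0.1, 0.3]
opening: 0.117
gripper_force: 58.5
```

Run:
```python
from h import *
go((511.3-6,23.1-.5,165),95.05)
held(135,180,6)
```

```text
t 79.53 turn units [ 0.    0.02 -0.  ] then shift units [-0.004  0.008  0.735] || now-frame [-0.003  0.008  0.735] j [ 0.37  0.21 -0.33  0.   -1.04 -1.85] F [ 0.1 -0.1  0.3] pos [505.1  22.2 201.7] open 0.117
z 135.0 px diff -1.0 1
z 146.25 px diff -0.4 2
z 157.5 px diff -0.8 1
z 168.75 px diff -0.2 2
z 180.0 px diff -0.5 3
```

Request:
play_rows:
  series:
    - [0, 0.01, 0.1, 0, 0, 0]
    - [0, 0, 0.12, 0, 0, 0]
    - [0, 0, 0.12, 0, 0, 0]
    - [0, 0, 0.12, 0, 0, 0]
    - [0, 0, 0.12, 0, 0, 0]
    - [0, 0, 0.15, 0, 0, 0]
    - [0, 0, 0, 0, 0, 0]

```text
clock: 80.45
ee_pos: [504.3, 22.5, 163.8]
eef_rot: [-0.044, 0.999, -0.0, -0.001]
force: [0.1, 0.4, 0.1]
opening: 0.119
gripper_force: 58.5
```

Request:
play_rows:
  series:
    - [0, 0, 0.05, 0, 0, 0]
    - [0, 0, 0.05, 0, 0, 0]
    - [0, 0, 0, 0, 0, 0]

```text
clock: 80.82
ee_pos: [504.7, 22.6, 159.5]
eef_rot: [-0.044, 0.999, -0.0, -0.0]
force: [0.3, 0.8, -0.2]
opening: 0.12
gripper_force: 58.5
```

Request:
play_rows:
  series:
    - [0, 0, 0.05, 0, 0, 0]
    - [0, 0, 0.05, 0, 0, 0]
    - [0, 0, 0, 0, 0, 0]

```text
clock: 81.2
ee_pos: [504.6, 22.6, 154.3]
eef_rot: [-0.044, 0.999, -0.0, -0.0]
force: [0.2, 0.4, 0.3]
opening: 0.119
gripper_force: 58.5
```

Request:
play_rows:
  series:
    - [0, 0, 0.05, 0, 0, 0]
    - [0, 0, 0.05, 0, 0, 0]
    - [0, 0, 0.05, 0, 0, 0]
    - [0, 0, 0, 0, 0, 0]

```text
clock: 81.7
ee_pos: [504.6, 22.6, 146.8]
eef_rot: [-0.044, 0.999, -0.0, -0.0]
force: [-0.1, 0.1, 0.4]
opening: 0.122
gripper_force: 58.5
```

Clear all the way. Releasing and going up, then a check.

Request:
play_rows:
  series:
    - [0, 0, 0, 0, 0, 0]
    - [0, 0, 0, 0, 0, 0]
    - [0, 0, 0, 0, 0, 0]
    - [0, 0, 0, 0, 0, 0]
    - [0, 0, -0.1, 0, 0, 0]
    - [0, 0, -0.3, 0, 0, 0]
    - [0, 0, -0.5, 0, 0, 0]
    - [0, 0, -0.6, 0, 0, 0]
    - [0, 0, -0.2, 0, 0, 0]
    - [0, 0, 0, 0, 0, 0]
    - [0, 0, 0, 0, 0, 0]
  grip: 0.22

```text
clock: 83.08
ee_pos: [504.0, 22.5, 231.0]
eef_rot: [-0.044, 0.999, -0.0, -0.001]
force: [0.8, -0.4, -0.4]
opening: 0.221
gripper_force: 0.0
```

Run:
```python
from h import *
sticks("G");s=cv2.imread("/tmp/sG.png");tabscan(s,range(138,192,3),185,236);brown(s,range(138,172,2))
go((456.8-6,-367.7-.5,180),95.05)
print(proj("scene",[[511.3,23.1,158],[511.3,23.1,110]]))
```

```text
rack [ 446.9 -242.9] yaw 4.75 size [16.54418755 91.15894318]
px (np.float64(206.0), np.float64(217.5)) h 53 ('z136', [368.7, -254.6], 'well', 3, np.float64(81.4)) ('z106', [383.1, -210.6], 'well', 2, np.float64(62.2))
px (np.float64(258.5), np.float64(244.5)) h 21 ('z136', [436.0, -405.0], 'well', 5, np.float64(43.1)) ('z106', [454.0, -369.2], 'well', 5, np.float64(3.6))
wells [[436.6, -118.4], [440.7, -168.2], [444.8, -218.0], [449.0, -267.8], [453.1, -317.7], [457.3, -367.5]]
138 [] | 141 [(201, 206)] | 144 [(203, 207)] | 147 [(204, 207)] | 150 [(205, 208)] | 153 [(194, 196), (205, 213), (215, 221)] | 156 [(194, 200), (205, 215), (218, 221)] | 159 [(194, 202), (205, 214), (219, 221)] | 162 [(195, 215), (219, 223)] | 165 [(195, 215), (219, 228)] | 168 [(195, 215), (219, 230)] | 171 [(196, 216), (219, 233)] | 174 [(196, 235)] | 177 [(199, 225), (234, 235)] | 180 [(201, 227)] | 183 [(205, 206), (212, 231)] | 186 [(215, 230)] | 189 [] | 
138 [] | 140 [(195, 198)] | 142 [(195, 200)] | 144 [(195, 201)] | 146 [(195, 202)] | 148 [(196, 203)] | 150 [(196, 203)] | 152 [(197, 203)] | 154 [(201, 203)] | 156 [(202, 203)] | 158 [(203, 204), (216, 217)] | 160 [(216, 217)] | 162 [(217, 217)] | 164 [(217, 217)] | 166 [(217, 217)] | 168 [(217, 217)] | 170 [(217, 218)] | 
t 83.17 turn units [-0.01 -0.03 -0.  ] then shift units [ 1.751 -7.689  1.018] || now-frame [ 1.747 -7.689  1.026] j [ 0.37  0.18 -0.28 -0.   -1.11 -1.85] F [ 0.4  0.8 -0. ] pos [504.2  22.5 230.9] open 0.221
[[218.73225885 154.97060279]
 [219.26094399 169.13983937]]
```

The first short muddler is seated. The last one is in well 5.

Request:
play_rows:
  series:
    - [0.12, -0.35, 0, 0, 0, 0]
    - [0.18, -0.7, 0, 0, 0, 0]
    - [0.22, -0.9, 0, 0, 0, 0]
    - [0.24, -1, 0, 0, 0, 0]
    - [0.24, -1, 0, 0, 0, 0]
    - [0.22, -1, 0, 0, 0, 0]
    - [0.2, -1, 0, 0, 0, 0]
    - [0.14, -0.8, 0.1, 0, 0, 0]
    - [0.12, -0.55, 0.3, 0, 0, 0]
    - [0.08, -0.39, 0.4, 0, 0, 0]
    - [0, 0, 0.4, 0, 0, 0]
    - [0, 0, 0.3, 0, 0, 0]
    - [0, 0, 0, 0, 0, 0]
    - [0, 0, 0, 0, 0, 0]
    - [0, 0, 0, 0, 0, 0]
  grip: 0.33

```text
clock: 85.05
ee_pos: [451.6, -368.1, 158.1]
eef_rot: [-0.044, 0.999, -0.001, 0.001]
force: [-0.3, 0.2, -0.8]
opening: 0.335
gripper_force: 0.0
```

Run:
```python
from h import *
go((450.4,-368.5,76.7),95.05)
```

```text
t 85.05 turn units [-0.01  0.02  0.01] then shift units [ 0.024 -0.005  1.627] || now-frame [ 0.026 -0.003  1.627] j [-0.41  0.37 -0.2   0.   -0.99 -1.08] F [-0.3  0.2 -0.8] pos [ 451.6 -368.1  158.1] open 0.335
```

Request:
play_rows:
  series:
    - [0.02, 0, 0.2, 0, 0, 0]
    - [0, 0, 0.4, 0, 0, 0]
    - [0, 0, 0.4, 0, 0, 0]
    - [0, 0, 0.4, 0, 0, 0]
    - [0, 0, 0.22, 0, 0, 0]
    - [0, 0, 0, 0, 0, 0]
    - [0, 0, 0, 0, 0, 0]

```text
clock: 85.92
ee_pos: [450.4, -368.5, 76.8]
eef_rot: [-0.044, 0.999, -0.0, 0.001]
force: [0.3, 0.4, -0.4]
opening: 0.331
gripper_force: 0.0
```

Request:
play_rows:
  series:
    - [0, 0, 0, 0, 0, 0]
    - [0, 0, 0, 0, 0, 0]
    - [0, 0, 0, 0, 0, 0]
    - [0, 0, 0, 0, 0, 0]
    - [0, 0, 0, 0, 0, 0]
    - [0, 0, 0, 0, 0, 0]
  grip: 0

```text
clock: 86.68
ee_pos: [450.5, -368.5, 77.0]
eef_rot: [-0.044, 0.999, -0.001, 0.001]
force: [0.6, 0.8, 5.6]
opening: 0.115
gripper_force: 58.5
```

Request:
play_rows:
  series:
    - [0, 0, -0.1, 0, 0, 0]
    - [0, 0, -0.2, 0, 0, 0]
    - [0, 0, -0.3, 0, 0, 0]
    - [0, 0, -0.4, 0, 0, 0]
    - [0, 0, -0.5, 0, 0, 0]
    - [0, 0, -0.5, 0, 0, 0]
    - [0, 0, -0.5, 0, 0, 0]
    - [0, 0, -0.5, 0, 0, 0]
    - [0, 0, -0.4, 0, 0, 0]
    - [0, 0, -0.3, 0, 0, 0]
    - [0, 0, 0, 0, 0, 0]
    - [0, 0, 0, 0, 0, 0]

```text
clock: 88.18
ee_pos: [449.5, -367.9, 260.2]
eef_rot: [-0.044, 0.999, 0.001, -0.001]
force: [0.2, -0.1, -0.6]
opening: 0.115
gripper_force: 58.4
```

Run:
```python
from h import *
held(203,235,6)
go((507.2-6,68.9-.5,262),95.05)
```

```text
z 203.0 px diff -0.8 6
z 211.0 px diff -0.4 5
z 219.0 px diff -0.4 5
z 227.0 px diff -0.5 5
z 235.0 px diff -0.5 5
t 88.22 turn units [ 0.02 -0.02 -0.  ] then shift units [-1.8    8.601 -0.041] || now-frame [-1.797  8.601 -0.032] j [-0.41  0.29 -0.06 -0.   -1.22 -1.08] F [ 0.4 -0.2 -1. ] pos [ 449.4 -367.9  260. ] open 0.117
```

Request:
play_rows:
  series:
    - [-0.1, 0.35, 0, 0, 0, 0]
    - [-0.14, 0.6, 0, 0, 0, 0]
    - [-0.17, 0.8, 0, 0, 0, 0]
    - [-0.18, 0.9, 0, 0, 0, 0]
    - [-0.19, 0.9, 0, 0, 0, 0]
    - [-0.19, 0.9, 0, 0, 0, 0]
    - [-0.19, 0.9, 0, 0, 0, 0]
    - [-0.18, 0.9, 0, 0, 0, 0]
    - [-0.16, 0.8, 0, 0, 0, 0]
    - [-0.14, 0.7, 0, 0, 0, 0]
    - [-0.1, 0.5, 0, 0, 0, 0]
    - [-0.06, 0.35, 0, 0, 0, 0]
    - [0, 0, 0.3, 0, 0, 0]
    - [0, 0, 0.4, 0, 0, 0]
    - [0, 0, 0.4, 0, 0, 0]
    - [0, 0, 0.1, 0, 0, 0]
    - [0, 0, 0, 0, 0, 0]
    - [0, 0, 0, 0, 0, 0]

```text
clock: 90.48
ee_pos: [502.2, 68.0, 201.8]
eef_rot: [-0.044, 0.999, 0.0, 0.001]
force: [0.6, 0.2, 0.4]
opening: 0.114
gripper_force: 58.5
```

Run:
```python
from h import *
go((507.2-6.3,68.9-.5,165),95.05)
```

```text
t 90.47 turn units [ 0.    0.02 -0.  ] then shift units [0.025 0.011 0.735] || now-frame [0.026 0.01  0.735] j [ 0.46  0.21 -0.32  0.   -1.04 -1.94] F [0.6 0.2 0.4] pos [502.2  68.  201.8] open 0.114
```

Request:
play_rows:
  series:
    - [0.02, 0.01, 0.1, 0, 0, 0]
    - [0, 0, 0.12, 0, 0, 0]
    - [0, 0, 0.12, 0, 0, 0]
    - [0, 0, 0.12, 0, 0, 0]
    - [0, 0, 0.12, 0, 0, 0]
    - [0, 0, 0.15, 0, 0, 0]
    - [0, 0, 0, 0, 0, 0]

```text
clock: 91.35
ee_pos: [500.3, 68.2, 163.7]
eef_rot: [-0.044, 0.999, -0.0, -0.001]
force: [0.2, 0.1, 0.1]
opening: 0.119
gripper_force: 58.5
```

Request:
play_rows:
  series:
    - [0, 0, 0.05, 0, 0, 0]
    - [0, 0, 0.05, 0, 0, 0]
    - [0, 0, 0.05, 0, 0, 0]
    - [0, 0, 0, 0, 0, 0]

```text
clock: 91.85
ee_pos: [500.6, 68.4, 156.9]
eef_rot: [-0.044, 0.999, -0.0, -0.0]
force: [0.1, 0.8, 0.2]
opening: 0.119
gripper_force: 58.5
```

Request:
play_rows:
  series:
    - [0, 0, 0.05, 0, 0, 0]
    - [0, 0, 0.05, 0, 0, 0]
    - [0, 0, 0.05, 0, 0, 0]
    - [0, 0, 0, 0, 0, 0]

```text
clock: 92.35
ee_pos: [500.5, 68.4, 149.3]
eef_rot: [-0.044, 0.999, -0.0, -0.0]
force: [0.1, -0.2, -0.5]
opening: 0.119
gripper_force: 58.5
```

Request:
play_rows:
  series:
    - [0, 0, 0, 0, 0, 0]
    - [0, 0, 0, 0, 0, 0]
    - [0, 0, 0, 0, 0, 0]
    - [0, 0, 0, 0, 0, 0]
    - [0, 0, -0.1, 0, 0, 0]
    - [0, 0, -0.3, 0, 0, 0]
    - [0, 0, -0.5, 0, 0, 0]
    - [0, 0, -0.6, 0, 0, 0]
    - [0.3, 0, -0.2, 0, 0, 0]
    - [0.8, 0, 0, 0, 0, 0]
    - [0.9, -0.5, 0, 0, 0, 0]
    - [0.7, -1, 0, 0, 0, 0]
    - [0, -1, 0, 0, 0, 0]
    - [0, -1, 0, 0, 0, 0]
    - [0, -0.5, 0, 0, 0, 0]
    - [0, 0, 0, 0, 0, 0]
    - [0, 0, 0, 0, 0, 0]
    - [0, 0, 0, 0, 0, 0]
  grip: 0.22

```text
clock: 94.6
ee_pos: [383.5, -141.8, 234.6]
eef_rot: [-0.045, 0.999, 0.0, 0.0]
force: [0.5, -0.3, -0.8]
opening: 0.223
gripper_force: 0.0
```

Run:
```python
from h import *
s=manip.read_camera("scene")[:,:,::-1];t=manip.read_camera("top")[:,:,::-1];cv2.imwrite("/tmp/tH.png",t)
tabscan(s,range(138,192,3),185,236);brown(s,range(136,172,2))
r=np.array([np.cos(np.radians(5.05)),np.sin(np.radians(5.05))]);y=np.array([-r[1],r[0]])
for lab in(49,-48.5):
    c=np.array([536.6,97])+lab*y-31*r
    print([proj("scene",[*(c+k*y),158])[0].round(1).tolist() for k in(23,0,-23)])
# hook strips over the bar and tab tops in top view: bar-perp bright rows at caddy hook columns, before(t6)/after
for n in("6","H"):
    g=cv2.cvtColor(cv2.imread(f"/tmp/t{n}.png"),6)
    for lab in(49,-48.5):
        u=int(proj("top",[*(np.array([536.6,97])+lab*y),108])[0][0]);print(n,lab,u,g[180:212,u].tolist())
```

```text
138 [] | 141 [] | 144 [(205, 207)] | 147 [(205, 207)] | 150 [(205, 207), (215, 217)] | 153 [(205, 208), (212, 213), (215, 221)] | 156 [(205, 208), (212, 215), (218, 221)] | 159 [(200, 209), (213, 215), (219, 221)] | 162 [(199, 209), (213, 215), (219, 223)] | 165 [(195, 210), (213, 215), (219, 228)] | 168 [(195, 215), (219, 230)] | 171 [(196, 216), (219, 233)] | 174 [(196, 235)] | 177 [(198, 225), (234, 235)] | 180 [(201, 227)] | 183 [(204, 207), (212, 231)] | 186 [(215, 231)] | 189 [] | 
136 [] | 138 [] | 140 [] | 142 [] | 144 [] | 146 [] | 148 [] | 150 [(201, 203), (209, 210)] | 152 [(201, 203), (209, 210)] | 154 [(201, 203), (210, 210)] | 156 [(202, 203), (210, 210), (216, 217)] | 158 [(203, 204), (210, 210), (216, 217)] | 160 [(210, 211), (217, 217)] | 162 [(211, 211), (217, 217)] | 164 [(211, 211), (217, 217)] | 166 [(217, 218)] | 168 [(217, 218)] | 170 [(218, 218)] | 
[[199.4, 139.0], [202.4, 141.4], [205.4, 143.9]]
[[212.4, 149.6], [215.6, 152.2], [219.0, 154.9]]
6 49 154 [59, 60, 61, 60, 70, 125, 185, 213, 208, 205, 215, 228, 226, 214, 216, 230, 223, 180, 124, 108, 120, 129, 131, 143, 179, 210, 210, 163, 86, 47, 41, 39]
6 -48.5 185 [52, 67, 124, 187, 214, 209, 205, 218, 230, 229, 216, 216, 229, 221, 173, 125, 146, 173, 181, 188, 204, 219, 227, 213, 157, 74, 34, 37, 44, 58, 66, 66]
H 49 154 [60, 61, 62, 60, 72, 125, 186, 213, 210, 205, 216, 229, 227, 215, 215, 227, 222, 184, 129, 113, 124, 130, 117, 109, 150, 195, 203, 158, 85, 46, 41, 38]
H -48.5 185 [53, 68, 125, 188, 215, 210, 206, 218, 231, 230, 216, 216, 230, 222, 180, 132, 146, 174, 182, 189, 204, 216, 224, 211, 158, 74, 36, 37, 47, 57, 66, 67]
```

The top-view profiles across both hooks match those from just after hanging, so both caddies sit as they did then. I'll move the arm clear for one last check.

Request:
play_rows:
  series:
    - [0, 0.5, -0.5, 0, 0, 0]
    - [0, 1, -1, 0, 0, 0]
    - [0, 1, -1, 0, 0, 0]
    - [0, 1, 0, 0, 0, 0]
    - [0, 1, 0, 0, 0, 0]
    - [0, 1, 0, 0, 0, 0]
    - [0, 1, 0, 0, 0, 0]
    - [0, 1, 0, 0, 0, 0]
    - [0, 0.5, 0, 0, 0, 0]
    - [0, 0, 0, 0, 0, 0]
    - [0, 0, 0, 0, 0, 0]
    - [0, 0, 0, 0, 0, 0]
    - [0, 0, 0, 0, 0, 0]

```text
clock: 96.32
ee_pos: [349.7, 243.6, 348.2]
eef_rot: [-0.044, 0.999, 0.0, 0.0]
force: [0.2, 0.1, 0.2]
opening: 0.22
gripper_force: 0.0
```

Run:
```python
from h import *
s=manip.read_camera("scene")[:,:,::-1]
tabscan(s,range(138,184,3),185,236);brown(s,range(136,172,2))
o=manip.get_obs();print(o["clock"],o["ee_pos"],o["force"])
```

```text
138 [] | 141 [(201, 206)] | 144 [(203, 207)] | 147 [(204, 207)] | 150 [(205, 207), (215, 217)] | 153 [(193, 196), (205, 208), (215, 221)] | 156 [(194, 200), (205, 209), (212, 215), (218, 221)] | 159 [(194, 209), (213, 214), (219, 221)] | 162 [(195, 209), (213, 215), (219, 223)] | 165 [(195, 210), (213, 215), (219, 228)] | 168 [(195, 215), (219, 230)] | 171 [(196, 216), (219, 233)] | 174 [(196, 235)] | 177 [(199, 225), (234, 235)] | 180 [(202, 227)] | 183 [(204, 207), (212, 231)] | 
136 [] | 138 [] | 140 [(194, 198)] | 142 [(195, 200)] | 144 [(195, 202)] | 146 [(195, 203)] | 148 [(196, 203)] | 150 [(196, 203), (209, 211)] | 152 [(197, 203), (210, 211)] | 154 [(201, 203), (210, 210)] | 156 [(202, 203), (217, 217)] | 158 [(203, 203), (211, 211), (216, 217)] | 160 [(211, 211), (217, 217)] | 162 [(211, 211), (217, 217)] | 164 [(211, 211), (217, 218)] | 166 [(217, 218)] | 168 [(217, 218)] | 170 [(218, 218)] | 
96.375 [349.76390233 243.62043869 348.1551044 ] [ 0.03161807 -0.22981628 -0.5410169 ]
```

```bash
python3 -c "
from plant import manip
print(manip.sign_off())"
```

```text
the job is handed in; nothing more can be done
None
```

The job is handed in at about 96 s, with no verdict returned: both caddies hang on the upper bar, with the three long muddlers in the deep one and the two short ones in the shallow one. By my last camera check all five stand to the bottom. While the second long muddler went in, a finger jammed on the deep caddy's tab (65 N on the tool) and tipped the caddy, so I re-gripped it and set it upright again.

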